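Clear the catch tray and register the next bar in the drill jig

ROBOT

A 7-joint arm with a two-finger parallel gripper is mounted at the origin on the work surface. World frame = base frame: x ahead of the robot, y to its left, z up, the work surface at z = 0. Lengths are in m, angles in rad, forces in N, time in s.
With the tool pointing down it reaches from about 0.4 to 0.85 m from the base axis. Payload 10.4 kg.
Tool frame: the origin (TCP) lies at the very end of the fingers, on their centre line; the grasp point (between the pads) lies 19 mm behind it; z points along the fingers, y is the line along which they close (so a half turn about z gives the same grasp; the last joint's range is limited). The gripper opens to 87 mm and grips with 3 to 60 N. Pads are 19 mm wide; open, the fingers measure 117 mm over their backs; the gripper's body (75 mm by 190 mm) begins 51 mm behind the grasp point.
Start: joints at [-1.317, 0.332, -0.065, 1.46, 0.022, 1.35, -0.088], TCP at [0.171, 0.601, 0.223] pointing down, gripper open.
Joint ranges: [-2.6, 2.6], [-0.5, 2.12], [-1.47, 1.34], [0.16, 2.42], [-1.27, 4.41], [0.06, 2.06], [-2.6, 2.6]. Speed limits (rad/s): [2.22, 2.22, 2.79, 2.79, 3.14, 3.14, 3.14].

INTERFACE

Orientations are given as a unit quaternion [x, y, z, w].
In Python, from bench import * gives the robot as it stands.
- The arm moves only by the tool carry_out, never from a script. Its argument "deltas" is a list of rows, each an object with "hand": the finger opening in mm, from 0 to 87; "dp": the shift along the tool's x, y, z each as a share of 250 mm, from -1 to 1, a list of three; "spin": the turn about the tool's z as a share of pi rad, from -1 to 1. In form: [{"hand": hand, "dp": [dx, dy, dz], "spin": spin}, ...]. A call has 1 to 20 rows; each row is the pose to reach, as a shift and turn from the pose commanded when the call began, along the tool's axes at that moment, turning the shorter way round; what a row does not reach only later rows make up. A row lasts 1/10 s, in which the tool goes at most 50 mm and 8.59 degrees, less where a joint would pass 70% of its speed; a pose out of reach is approached as far as the arm can. A call with a number of a shift or a turn outside -1 to 1 is refused whole. A call with a gripper value outside its range is refused whole. The fingers move at their own pace and stop on an object; "force" is the grip in N (left out, the last holds). Time passes only in rows, so rows that repeat a pose let the fingers close. It gives the time, the measured TCP pose, the force, the opening and the grip force at its end, in the units of the state.
- read_state(): the state, without advancing time (a new reading comes with each control period).
- camera(name): name is "side" or "top" or "wrist"; returns the picture (480x640x3 uint8, red, green, blue); there is no depth.
- get_calibration(name): a dict with "fx", "fy", "cx", "cy" (pixels), "R" (3x3) and "t" (3): a world point X has camera coordinates R X + t; the wrist camera has in their place "mount" (4x4, takes a point from camera to tool coordinates, whose origin is the TCP and whose axes are the flange's). Camera axes: x right, y down, z forward; pixel columns grow to the right and rows downward; lengths in m; the calibration is good to about 2 mm. A picture is of the moment at which its call begins: read the wrist's pose just before it. get_calibration takes no time and is no camera call.
- close_job(): hands the job in; it is judged then, once.
The state is a dict: "time": time; "joint_positions": joint angles; "joint_vel": joint speeds; "joint_torque": joint torques, N m; "ee_pos": TCP position; "eef_rot": TCP orientation; "ft_force": force on the tool from outside, world axes, zero at the start; "torque": the same for the moment, N m; "width": finger opening in m; "grip_force": force on a finger pad.
Only numpy, scipy, OpenCV 4.12 (cv2) and the standard library are available. Lean on these libraries where they do the work, as an engineer would, in place of code of your own. Each camera call takes 0.05 s, during which the arm holds its last target. There are 200 camera calls.

TASK

Clear the two drilled bars (the ones with two holes) out of the sloping catch tray and lay them side by side in the tote, both flat on its floor, not one on the other. Also set up the next piece: push the plain bar that lies askew on the bed of the drill jig in under the bridge, lengthwise along the rear stop, until its long edge is flush against the rear stop and its end is flush against the side rail. Do not disturb the oil bottle, the steel shell or the spanner.

Things in the scene. Friction and masses are not known exactly. Their poses are not given: they have to be found in the camera images.
- jig: drill jig, fixed: dark steel base 250 x 250 mm, 30 mm thick, its top is the bed. Origin: centre of the underside; x from the open front (robot side) to the rear, y left. On the bed, 14 mm high: rear stop, face at x = +85 mm (y -70 to +75), and side rail, face at y = +75 mm (x -80 to +105)
- bridge (a point): middle of the lower front edge of the jig's dark bridge beam, 46 mm above the bed (at x +35, y 0 in the jig); beam 34 deep (x), 236 wide (y), 20 mm thick. Two 18 mm drill bushes hang to 32 mm above the bed, 17 mm behind the front face, y +-45. Posts at y +-105, tops 95 mm above the bed. A seated bar's near edge is 10 mm behind the front face: reach it with slanting fingers
- stop_corner (a point): the corner on the jig's bed (30 mm above the bench) where the face of the rear stop (the bar goes on its -x side) and the face of the side rail (the bar goes on its -y side) meet; axes as the jig's
- blank: the plain aluminium bar, 150 x 40 x 20 mm (x along its length, y across, z up), no holes, about 0.32 kg, lying askew on the jig's bed in front of the bridge; origin: centre of its underside. When home, its origin lies 20 mm in front of (-x) and 75 mm to the right of (-y) stop_corner
- drilled_a: a finished aluminium bar, 150 x 40 x 20 mm (x along its length, y across, z up) with two 20 mm round holes 45 mm either side of its middle, about 0.29 kg; lies lengthwise down the slope in the catch tray; origin: centre of its underside
- drilled_b: the other finished bar, same as drilled_a, beside it in the catch tray
- tray: grey catch tray, fixed, left or right of the jig; floor 190 mm long, 188 wide, sloping 25 degrees, low end to -x (robot side), high end to +x; floor's middle 55 mm above the bench, side walls 14 mm and low-end lip 16 mm above the floor. Origin: on the bench under the floor's middle; y across the tray
- tote: blue open plastic tote, fixed, outside 240 x 190 mm (x, y), 55 mm high, walls and floor 5 mm thick; origin: centre of the underside. It stands on the other side of the jig from the tray
- oil: bystander: grey plastic oil bottle, 56 mm across, 150 mm high, standing; origin: centre of its underside
- shell: bystander: drawn steel shell (an open cup), 72 mm across, 100 mm high, standing; origin: centre of its underside
- spanner: bystander: a spanner lying on the bench behind the jig; origin at its underside, x along its length

How it is judged:
By the outcome, as a careful person would: the job done as asked, in the order asked, and still so for the second after the job is handed in, with the robot touching nothing.
It also fails if it takes over 72 s, if anything falls off the work surface, if the arm or the gripper's body presses on something with over 40 N, if the wrist force passes 120 N, or if a joint passes its speed limit or range.

## Working session

There is one attempt and no reset: what is moved stays moved. The work goes in short steps, Python scripts to look and compute and a tool call to move; the robot and the scene stay as the last step left them, time stands still between calls to the robot, and variables do not carry over. Pictures are saved under pics/ and viewed, at most 10 in all, crops included, and the job is handed in when it is done.

Besides the shell and the picture viewer there is one more tool, called after ">>>" by a JSON object that holds its "method" and its "body", one argument or row to a line. carry_out: Moves the arm, as the interface text tells. Its arguments: {"type":"object","properties":{"deltas":{"type":"array","items":{"type":"object","properties":{"hand":{"type":"number"},"dp":{"type":"array","items":{"type":"number","minimum":-1,"maximum":1}},"spin":{"type":"number","minimum":-1,"maximum":1}}}},"force":{"type":"number"}},"required":["deltas"]}

```bash
ls; mkdir -p pics
python3 - <<'E'
from bench import *
import cv2,numpy as np
s=read_state();print(s)
for n in("side","top"):
    im=camera(n);cv2.imwrite(f"pics/{n}0.png",im[:,:,::-1]);print(n,get_calibration(n))
print(get_calibration("wrist"))
E
```

```text
pics
{'time': 0.0, 'joint_positions': array([-1.31660434,  0.33287534, -0.06472311,  1.46092216,  0.02161563,
        1.34989726, -0.088485  ]), 'joint_vel': array([-0.00143442, -0.0001312 , -0.00168756,  0.00168095, -0.00141656,
        0.00104622, -0.00020657]), 'joint_torque': array([ 1.10662506e-04, -6.23264122e+01,  2.47333373e-02, -3.89887261e+01,
       -6.14644960e-02,  3.97421373e-02,  1.10954700e-04]), 'ee_pos': array([0.17068795, 0.60084709, 0.22176098]), 'eef_rot': array([ 1.37924449e-01,  9.90442503e-01, -7.00245858e-04, -6.11028065e-05]), 'ft_force': array([-0.0119658 , -0.1971681 ,  0.82819494]), 'torque': array([-0.01049705,  0.01521128,  0.01677008]), 'grip_force': 0.0, 'width': 0.08684125648291365}
side {'fx': 453.6373349645704, 'fy': 453.6373349645704, 'cx': 318.56095063427136, 'cy': 234.53465990910178, 'R': array([[-0.99975579, -0.02116543, -0.00635504],
       [-0.00664489,  0.56218117, -0.82698741],
       [ 0.02107623, -0.82674323, -0.56218452]]), 't': array([0.60925767, 0.06784897, 0.98224973])}
top {'fx': 598.9978196743666, 'fy': 598.9978196743666, 'cx': 325.1307988723113, 'cy': 233.250847180625, 'R': array([[ 0.0257557 , -0.99959891, -0.01177512],
       [-0.98816965, -0.02367626, -0.15152613],
       [ 0.15118657,  0.01553848, -0.98838311]]), 't': array([-0.01314771,  0.59533042,  1.22294384])}
{'fx': 362.7687208261714, 'fy': 362.7687208261714, 'cx': 320.6438344142194, 'cy': 243.15273163146304, 'mount': array([[-9.48205807e-05, -9.60722015e-01, -2.77512523e-01,
         7.54262066e-02],
       [ 9.99999514e-01,  1.81354877e-04, -9.69513571e-04,
        -4.09778283e-05],
       [ 9.81761282e-04, -2.77512480e-01,  9.60721531e-01,
        -1.61986482e-01],
       [ 0.00000000e+00,  0.00000000e+00,  0.00000000e+00,
         1.00000000e+00]])}
```

View pics/top0.png

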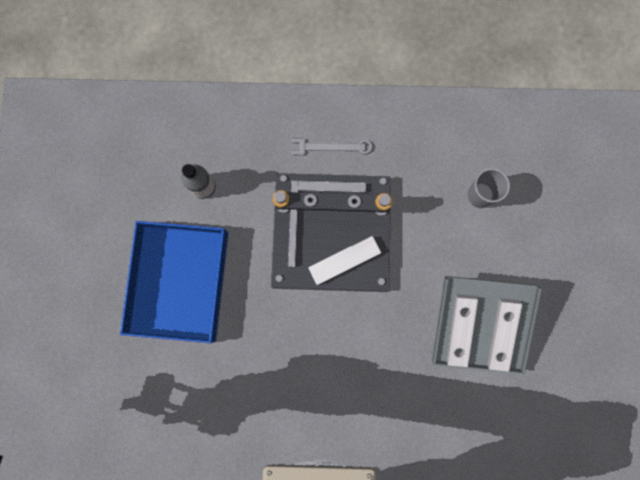

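View pics/side0.png

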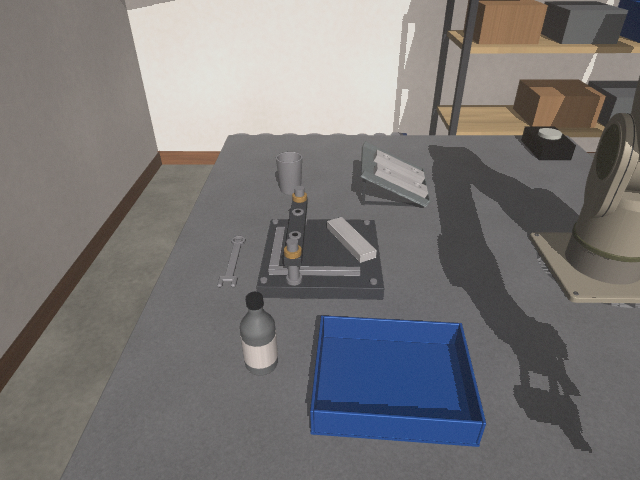

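The top view shows the tote at about (175,282), the jig at (332,233), the blank at (345,260), the drilled bars at (463,332) and (505,335), and the oil bottle at (198,182). The side view shows the same layout with the tray sloping down towards the robot. Next I measure with masks.

```bash
cat > h.py <<'E'
from bench import *
import cv2,numpy as np
from scipy.spatial.transform import Rotation as Ro
def pose(s): 
    T=np.eye(4);T[:3,:3]=Ro.from_quat(s["eef_rot"]).as_matrix();T[:3,3]=s["ee_pos"];return T
def cam(name,s=None):
    c=get_calibration(name);K=np.array([[c["fx"],0,c["cx"]],[0,c["fy"],c["cy"]],[0,0,1]])
    if name=="wrist":
        M=pose(s)@c["mount"];R=M[:3,:3].T;t=-R@M[:3,3]
    else: R,t=c["R"],c["t"]
    return K,R,t
def plane(c,uv,p0,n=(0,0,1)):
    K,R,t=c;uv=np.atleast_2d(np.array(uv,float));o=-R.T@t;n=np.array(n,float)
    d=(R.T@np.linalg.inv(K)@np.c_[uv,np.ones(len(uv))].T).T
    return o+d*(((np.array(p0)-o)@n)/(d@n))[:,None]
def proj(c,X):
    K,R,t=c;q=(R@np.atleast_2d(X).T).T+t;q=q@K.T;return q[:,:2]/q[:,2:]
def tri(c1,u1,c2,u2):
    return np.array([ (lambda X:X[:3,0]/X[3,0])(cv2.triangulatePoints(c1[0]@np.c_[c1[1],c1[2]],c2[0]@np.c_[c2[1],c2[2]],np.array(a,float).reshape(2,1),np.array(b,float).reshape(2,1))) for a,b in zip(u1,u2)])
def blobs(m,amin):
    cs,_=cv2.findContours(m.astype(np.uint8),cv2.RETR_EXTERNAL,cv2.CHAIN_APPROX_NONE)
    return [c for c in cs if cv2.contourArea(c)>amin]
def quad(c):
    h=cv2.convexHull(c);P=cv2.arcLength(h,True)
    for e in np.linspace(.01,.15,60):
        q=cv2.approxPolyDP(h,e*P,True)
        if len(q)<=4: break
    return q[:,0].astype(float)
E
python3 - <<'E'
from h import *
np.set_printoptions(precision=4,suppress=True)
for n in("top","side"):
    im=cv2.imread(f"pics/{n}0.png").astype(int);b,g,r=im[...,0],im[...,1],im[...,2];c=cam(n)
    blue=blobs((b>r+50)&(b>60),2000)
    for k in blue: q=quad(k);print(n,"blue",q.tolist(),plane(c,q,[0,0,.055])[:,:2].tolist())
    if n=="top":
        for k in blobs((im.min(2)>165),300):
            rc=cv2.minAreaRect(k);q=cv2.boxPoints(rc)
            print(n,"white",cv2.contourArea(k),np.round(rc[0]),rc[1],"z50:",plane(c,q,[0,0,.05])[:,:2].tolist())
        jig=blobs(cv2.morphologyEx(((im.max(2)<62)).astype(np.uint8),cv2.MORPH_OPEN,np.ones((5,5))),3000)
        for k in jig: q=quad(k);print("dark",q.tolist(),plane(c,q,[0,0,.03])[:,:2].tolist())
E
```

```text
top blue [[135.0, 221.0], [223.0, 228.0], [210.0, 342.0], [120.0, 334.0]] [[0.6105636159412374, 0.4043122104830982], [0.6000250630172831, 0.21703468309612295], [0.36303428862358217, 0.23149675802602793], [0.374370262845926, 0.41780960426175023]]
top white 1300.5 [504. 336.] (20.532123565673828, 69.5311050415039) z50: [[0.32455727699573805, -0.3359600612898393], [0.4633121420400337, -0.3653949959277099], [0.4563094853998258, -0.40668721094642357], [0.3178579814053229, -0.3766085251916726]]
top white 1295.5 [462. 332.] (20.5060977935791, 69.01362609863281) z50: [[0.33003986856112805, -0.2532449438139546], [0.4690881815017624, -0.27408721103955436], [0.46416942915070697, -0.31590725543558623], [0.3253567478815508, -0.2943908214528359]]
top white 1283.0 [344. 260.] (19.230182647705078, 71.1069564819336) z50: [[0.5224917659679418, 0.035571589101266926], [0.5929452878853944, -0.09638174743232994], [0.5569124223771152, -0.11490410848894514], [0.4870215445698935, 0.01657914970035107]]
side blue [[321.0, 316.0], [461.0, 323.0], [479.0, 445.0], [312.0, 434.0]] [[0.6002310319022033, 0.21774129954404153], [0.3629450794374973, 0.23093607533070715], [0.3916363027885339, 0.44984150375253945], [0.6084877898877197, 0.43817494109882205]]
```

>>> {"method": "carry_out", "body": {
  "deltas": [
    {"hand":60,"dp":[-1,-1,-0.32],"spin":0},
    {"hand":60,"dp":[-1,-1,-0.32],"spin":0},
    {"hand":60,"dp":[-1,-1,-0.32],"spin":0},
    {"hand":60,"dp":[-1,-1,-0.32],"spin":0},
    {"hand":60,"dp":[-1,-1,-0.32],"spin":0},
    {"hand":60,"dp":[-1,-1,-0.32],"spin":0},
    {"hand":60,"dp":[-1,-1,-0.32],"spin":0},
    {"hand":60,"dp":[-1,-1,-0.32],"spin":0}
  ],
  "force": 25
}}

```text
time: 0.9
ee_pos: [0.346, 0.2879, 0.304]
eef_rot: [0.141, 0.99, 0.001, 0.001]
ft_force: [0.1, 0.6, -0.2]
width: 0.06
grip_force: 0.0
```

>>> {"method": "carry_out", "body": {
  "deltas": [
    {"hand":60,"dp":[-1,-1,0],"spin":-0.05},
    {"hand":60,"dp":[-1,-1,0],"spin":-0.05},
    {"hand":60,"dp":[-1,-1,0],"spin":-0.05},
    {"hand":60,"dp":[-1,-1,0],"spin":-0.05},
    {"hand":60,"dp":[-1,-1,0],"spin":-0.05},
    {"hand":60,"dp":[-1,-1,0],"spin":-0.05},
    {"hand":60,"dp":[-1,-1,0],"spin":-0.05},
    {"hand":60,"dp":[-1,-1,0],"spin":-0.05},
    {"hand":60,"dp":[-1,-1,0],"spin":-0.05},
    {"hand":60,"dp":[-1,-1,0],"spin":-0.05}
  ]
}}

```text
time: 1.9
ee_pos: [0.5148, -0.0148, 0.3021]
eef_rot: [0.059, 0.998, 0.0, -0.001]
ft_force: [0.4, 1.0, -0.2]
width: 0.0601
grip_force: 0.0
```

Run:
```python
from h import *
s=read_state();im=camera("wrist");cv2.imwrite("pics/w1.png",im[:,:,::-1]);np.save("w1.npy",dict(s),allow_pickle=True)
print(s["time"],s["ee_pos"],s["eef_rot"],s["joint_positions"])
```

```text
1.9 [ 0.51475749 -0.01479183  0.30209604] [ 5.90831426e-02  9.98252919e-01  1.30190559e-04 -5.23791262e-04] [-0.66043367  0.03963798  0.62699371  1.64712724 -0.02374538  1.46341022
  1.42131729]
```

View pics/w1.png

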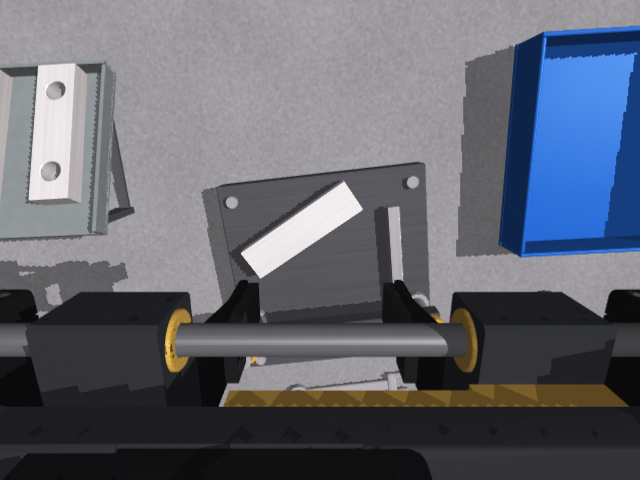

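The wrist view shows the jig front corners at about (219,186) and (425,163), the rail at (388-400,207-280), and a drilled bar at (55,133) with its holes. Next I get the jig pose and the bars' heights from two views.

Run:
```python
from h import *
np.set_printoptions(precision=4,suppress=True)
im=cv2.imread("pics/top0.png");ct=cam("top")
g=im.max(2);print("jig/bench px",im[260,300],im[300,420],im[233,293],im[187,330],im[320,480])
sub=np.zeros_like(g);sub[170:298,262:400]=1
m=((g<80)&(sub>0)).astype(np.uint8);m=cv2.morphologyEx(m,cv2.MORPH_CLOSE,np.ones((9,9)));m=cv2.morphologyEx(m,cv2.MORPH_OPEN,np.ones((15,15)))
for k in blobs(m,3000):
    q=quad(k);print("jig",q.tolist(),plane(ct,q,[0,0,.03])[:,:2].tolist())
s=np.load("w1.npy",allow_pickle=True).item();cw=cam("wrist",s)
print("front corners w",plane(cw,[[219,186],[425,163]],[0,0,.03])[:,:2])
w=cv2.imread("pics/w1.png")
for k in blobs((w[160:290].min(2)>170).astype(np.uint8)[:, :390],1500):
    q=quad(k)+[0,160]
    if q[:,0].mean()>200 : print("blank w",q.tolist(),plane(cw,q,[0,0,.05])[:,:2].tolist())
# rails: light strips in top image within jig
for (x0,x1,y0,y1) in((286,302,205,270),(296,372,178,196)):
    mm=np.zeros_like(g);mm[y0:y1,x0:x1]=(g[y0:y1,x0:x1]>95)&(g[y0:y1,x0:x1]<200)
    for k in blobs(mm,60):
        q=cv2.boxPoints(cv2.minAreaRect(k));print("rail",q.tolist(),plane(ct,q,[0,0,.044])[:,:2].tolist())
# holes of bars in top + side
for n in("top","side"):
    I=cv2.imread(f"pics/{n}0.png");G=I.min(2)
    for k in blobs(G[130:380]>150,150):
        M=cv2.moments(k);u=(M["m10"]/M["m00"],M["m01"]/M["m00"]+130);print(n,np.round(u,1),cv2.contourArea(k),(quad(k)+[0,130]).tolist())
```

```text
jig/bench px [48 44 46] [141 135 134] [165 157 159] [165 157 159] [81 79 76]
jig [[276.0, 207.0], [374.0, 193.0], [390.0, 241.0], [296.0, 261.0]] [[0.6526077182590806, 0.10945935109712321], [0.6884058803983106, -0.10152845760207396], [0.5843906115386858, -0.13707113305737906], [0.5365724158053848, 0.062369044887818005]]
front corners w [[ 0.4793 -0.1331]
 [ 0.4814  0.1117]]
blank w [[344.0, 182.0], [362.0, 209.0], [260.0, 278.0], [241.0, 253.0]] [[0.48974080616824656, 0.014310787330998484], [0.5230335082901134, 0.03187065859040135], [0.5934732339086575, -0.09928902273129052], [0.5591570475262171, -0.11663505908729155]]
rail [[286.4697265625, 266.7873229980469], [288.70013427734375, 208.79617309570312], [296.72674560546875, 209.10488891601562], [294.496337890625, 267.0960388183594]] [[0.5223953005642337, 0.08112576521929948], [0.6465949048217938, 0.08077560968401531], [0.6463267261980571, 0.06361571494454402], [0.5221604627001571, 0.06421768862434213]]
rail [[296.0, 180.0], [365.0, 180.0], [365.0, 192.0], [296.0, 192.0]] [[0.7099579813898678, 0.06727742409939166], [0.7133477908242949,
[... 309 characters left out ...]
1323.0 [[379.0, 253.0], [317.0, 284.0], [310.0, 266.0], [371.0, 236.0]]
top [292.  239.3] 190.0 [[295.0, 211.0], [293.0, 265.0], [290.0, 265.0], [292.0, 211.0]]
top [328.6 186. ] 410.0 [[364.0, 184.0], [362.0, 190.0], [292.0, 190.0], [292.0, 182.0]]
top [330.8 146.2] 181.5 [[360.0, 150.0], [306.0, 147.0], [307.0, 144.0], [358.0, 145.0]]
side [259.5 355.6] 544.0 [[272.0, 342.0], [272.0, 363.0], [247.0, 363.0], [244.0, 343.0]]
side [353.5 238.7] 722.0 [[328.0, 221.0], [341.0, 217.0], [375.0, 257.0], [360.0, 262.0]]
side [400.3 173.6] 1172.5 [[377.0, 150.0], [423.0, 172.0], [425.0, 196.0], [376.0, 175.0]]
side [224.7 137.4] 1946.5 [[393.0, 131.0], [220.0, 150.0], [158.0, 150.0], [153.0, 130.0]]
```

>>> {"method": "carry_out", "body": {
  "deltas": [
    {"hand":60,"dp":[-0.05,-1,0.1],"spin":0.0},
    {"hand":60,"dp":[-0.05,-1,0.1],"spin":0.0},
    {"hand":60,"dp":[-0.05,-1,0.1],"spin":0.0},
    {"hand":60,"dp":[-0.05,-1,0.1],"spin":0.0},
    {"hand":60,"dp":[-0.05,-1,0.1],"spin":0.0},
    {"hand":60,"dp":[-0.05,-1,0.1],"spin":0.0},
    {"hand":60,"dp":[-0.05,-1,0.1],"spin":0.0}
  ]
}}

```text
time: 2.65
ee_pos: [0.4976, -0.2656, 0.2771]
eef_rot: [0.06, 0.998, 0.0, -0.0]
ft_force: [-0.3, 0.6, -0.3]
width: 0.0598
grip_force: 0.0
```

Run:
```python
from h import *
s=read_state();im=camera("wrist")[:,:,::-1];cv2.imwrite("pics/w2.png",im);np.save("w2.npy",dict(s),allow_pickle=True)
print(s["time"],s["ee_pos"],s["eef_rot"])
```

```text
2.65 [ 0.49759184 -0.26563403  0.27714021] [ 6.00913995e-02  9.98192769e-01  3.10417787e-04 -3.50017321e-04]
```

View pics/w2.png

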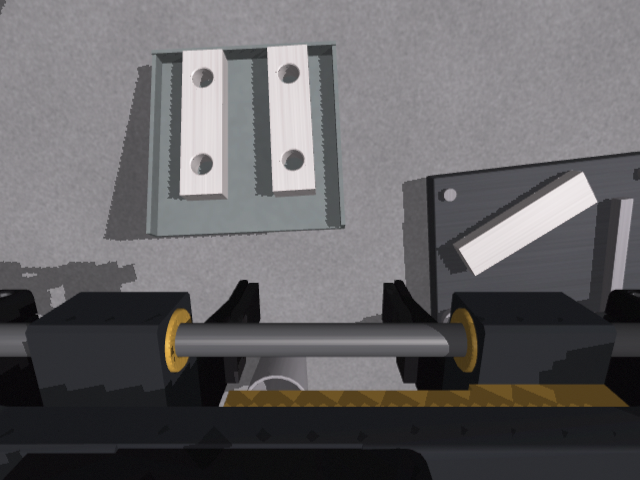

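The two bars in the tray have holes at about (202,77),(202,164) and (288,73),(293,160). I triangulate these with the top and first wrist views.

Run:
```python
from h import *
np.set_printoptions(precision=4,suppress=True)
def holes(f,roi,th):
    I=cv2.imread(f).min(2);x0,x1,y0,y1=roi;m=(I[y0:y1,x0:x1]>th).astype(np.uint8)
    cs,h=cv2.findContours(m,cv2.RETR_CCOMP,cv2.CHAIN_APPROX_NONE)
    out=[(cv2.fitEllipse(c)[0]+np.array([x0,y0])) for c,hh in zip(cs,h[0]) if hh[3]>=0 and cv2.contourArea(c)>20]
    return sorted(out,key=lambda p:p[0])
s1=np.load("w1.npy",allow_pickle=True).item();s2=np.load("w2.npy",allow_pickle=True).item()
H={"t":holes("pics/top0.png",(440,530,290,375),140),"w2":holes("pics/w2.png",(150,340,40,210),150),"w1":holes("pics/w1.png",(10,105,55,215),150)}
for k,v in H.items(): print(k,np.array(v).round(1).tolist())
C={"t":cam("top"),"w2":cam("wrist",s2),"w1":cam("wrist",s1)}
srt=lambda v:sorted(v,key=lambda p:p[1])
w2=H["w2"];t=H["t"]
bars={"near":(srt(w2[2:]),srt(t[:2])[::-1],srt(H["w1"])),"far":(srt(w2[:2]),srt(t[2:])[::-1],None)}
for n,(a,b,c) in bars.items():
    X=tri(C["w2"],a,C["t"],b);d=X[1]-X[0];print(n,"w2-t",X.tolist(),X.mean(0),"yaw",np.degrees(np.arctan2(d[1],d[0])),"slope",np.degrees(np.arctan2(d[2],np.hypot(*d[:2]))),np.linalg.norm(d))
    if c: X=tri(C["w2"],a,C["w1"],c);d=X[1]-X[0];print(n,"w2-w1",X.tolist(),X.mean(0),np.degrees(np.arctan2(d[1],d[0])))
```

```text
t [[457.9, 352.0], [464.0, 311.6], [499.7, 356.5], [507.4, 315.9]]
w2 [[203.8, 163.5], [204.4, 76.9], [289.7, 73.1], [293.6, 159.8]]
w1 [[54.0, 169.2], [59.6, 87.2]]
near w2-t [[0.3549548156508432, -0.2801882106366955, 0.030137800553667913], [0.4384241588799369, -0.28654857873618916, 0.06109156627803382]] [ 0.3967 -0.2834  0.0456] yaw -4.357520359316439 slope 20.292779254217916 0.08925088881336835
near w2-w1 [[0.35478132449229766, -0.28020931863794546, 0.04156812473853099], [0.438143017951844, -0.2850884634090058, 0.08124389126163505]] [ 0.3965 -0.2826  0.0614] -3.3496899968383373
far w2-t [[0.34893128310470134, -0.36408185024306755, 0.04040175696512177], [0.42923173714478297, -0.34390134220540564, 0.16805411249870164]] [ 0.3891 -0.354   0.1042] yaw 14.106998842413311 slope 57.031888041613016 0.15215301409098958
```

>>> {"method": "carry_out", "body": {
  "deltas": [
    {"hand":62,"dp":[0.393,-0.116,0.5],"spin":-0.02},
    {"hand":62,"dp":[0.393,-0.116,0.6],"spin":-0.02},
    {"hand":62,"dp":[0.393,-0.116,0.65],"spin":-0.02},
    {"hand":62,"dp":[0.393,-0.116,0.7],"spin":-0.02},
    {"hand":62,"dp":[0.393,-0.116,0.76],"spin":-0.02},
    {"hand":62,"dp":[0.393,-0.116,0.82],"spin":-0.02},
    {"hand":62,"dp":[0.393,-0.116,0.86],"spin":-0.02},
    {"hand":62,"dp":[0.393,-0.116,0.89],"spin":-0.02},
    {"hand":62,"dp":[0.393,-0.116,0.89],"spin":-0.02}
  ]
}}

```text
time: 3.6
ee_pos: [0.3971, -0.2821, 0.0546]
eef_rot: [0.028, 1.0, 0.0, -0.0]
ft_force: [-0.1, -0.6, -0.5]
width: 0.0621
grip_force: 0.0
```

Run:
```python
from h import *
np.set_printoptions(precision=4,suppress=True)
s2=np.load("w2.npy",allow_pickle=True).item();c=cam("wrist",s2)
a=np.radians(25);y=np.radians(-3.6);n=np.array([-np.sin(a)*np.cos(y),-np.sin(a)*np.sin(y),np.cos(a)])
X=plane(c,[[203.5,163.5],[203.5,77],[289.7,73.1],[293.6,159.8]],[.3965,-.2826,.0625],n);print(X,(X[0]+X[1])/2,(X[2]+X[3])/2,np.degrees(np.arctan2(*(X[0]-X[1])[1::-1])))
cv2.imwrite("pics/t3.png",camera("top")[230:430,380:600,::-1].repeat(3,0).repeat(3,1))
```

```text
[[ 0.432  -0.372   0.0816]
 [ 0.3495 -0.3666  0.0431]
 [ 0.3565 -0.2802  0.0438]
 [ 0.4389 -0.2851  0.0823]] [ 0.3907 -0.3693  0.0624] [ 0.3977 -0.2827  0.0631] -3.699514054650373
```

View pics/t3.png

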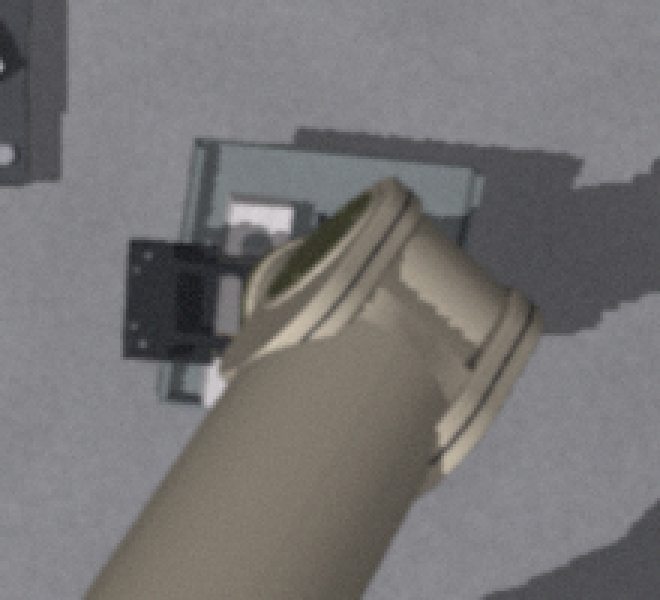

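The arm hides most of it, but the hand sits over the near bar (crop about (260,260)) with no contact force. I descend slightly, close and lift.

>>> {"method": "carry_out", "body": {
  "deltas": [
    {"hand":62,"dp":[0,0,0.018],"spin":0},
    {"hand":62,"dp":[0,0,0.018],"spin":0},
    {"hand":35,"dp":[0,0,0.018],"spin":0},
    {"hand":35,"dp":[0,0,0.018],"spin":0},
    {"hand":35,"dp":[0,0,0.018],"spin":0},
    {"hand":35,"dp":[0,0,0.018],"spin":0},
    {"hand":35,"dp":[0,0,0.018],"spin":0},
    {"hand":35,"dp":[0,0,0.018],"spin":0},
    {"hand":35,"dp":[0,0,-0.05],"spin":0},
    {"hand":35,"dp":[0,0,-0.1],"spin":0}
  ],
  "force": 30
}}

```text
time: 4.65
ee_pos: [0.3963, -0.2831, 0.0803]
eef_rot: [0.029, 1.0, 0.0, -0.0]
ft_force: [0.9, 0.3, -3.5]
width: 0.0399
grip_force: 30.0
```

>>> {"method": "carry_out", "body": {
  "deltas": [
    {"hand":35,"dp":[0,0,-0.3],"spin":0},
    {"hand":35,"dp":[0,0,-0.5],"spin":0},
    {"hand":35,"dp":[0,0.1,-0.66],"spin":0},
    {"hand":35,"dp":[-0.2,0.3,-0.66],"spin":0},
    {"hand":35,"dp":[-0.2,0.5,-0.66],"spin":0},
    {"hand":35,"dp":[-0.2,0.7,-0.66],"spin":0},
    {"hand":35,"dp":[-0.2,0.86,-0.66],"spin":0}
  ]
}}

```text
time: 5.35
ee_pos: [0.4579, -0.0818, 0.2454]
eef_rot: [0.029, 1.0, 0.0, 0.001]
ft_force: [1.7, -0.3, -2.5]
width: 0.0398
grip_force: 30.0
```

>>> {"method": "carry_out", "body": {
  "deltas": [
    {"hand":35,"dp":[0,0.2,0],"spin":0},
    {"hand":35,"dp":[0,0.4,0],"spin":0},
    {"hand":35,"dp":[0,0.6,0],"spin":0},
    {"hand":35,"dp":[0,0.8,0],"spin":0},
    {"hand":35,"dp":[0,0.95,0],"spin":0},
    {"hand":35,"dp":[0,0.95,0],"spin":0}
  ]
}}

```text
time: 5.95
ee_pos: [0.4701, 0.1592, 0.2444]
eef_rot: [0.024, 1.0, 0.0, -0.0]
ft_force: [0.1, -0.3, -2.9]
width: 0.0394
grip_force: 30.0
```

```bash
cat > mv.py <<'E'
# usage: mv.py x y z closing_angle_deg -> dp, spin from the measured pose
from h import *
import sys
a=[float(v) for v in sys.argv[1:]];s=read_state();T=pose(s);d=T[:3,:3].T@(np.array(a[:3])-s["ee_pos"])
c=np.degrees(np.arctan2(T[1,1],T[0,1]));w=(a[3]-c+90)%180-90 if len(a)>3 else 0
print(s["time"],s["ee_pos"].round(4),"F",s["ft_force"].round(1),"closing",round(c,2),"dp",(d/.25).round(3),"spin",round(-w/180,4),"q",s["joint_positions"].round(2))
E
python3 mv.py .489 .358 .10 86.6
```

```text
5.95 [0.4701 0.1592 0.2444] F [ 0.1 -0.3 -2.9] closing 87.21 dp [-0.037  0.797  0.578] spin 0.0034 q [-0.8   0.02  0.39  1.78 -0.01  1.34  1.12]
```

>>> {"method": "carry_out", "body": {
  "deltas": [
    {"hand":35,"dp":[-0.037,0.2,0.1],"spin":0},
    {"hand":35,"dp":[-0.037,0.4,0.2],"spin":0},
    {"hand":35,"dp":[-0.037,0.6,0.3],"spin":0},
    {"hand":35,"dp":[-0.037,0.8,0.4],"spin":0},
    {"hand":35,"dp":[-0.037,0.797,0.5],"spin":0},
    {"hand":35,"dp":[-0.037,0.797,0.6],"spin":0},
    {"hand":35,"dp":[-0.037,0.797,0.7],"spin":0},
    {"hand":35,"dp":[-0.037,0.797,0.75],"spin":0},
    {"hand":35,"dp":[-0.037,0.797,0.78],"spin":0},
    {"hand":35,"dp":[-0.037,0.797,0.78],"spin":0}
  ]
}}

```text
time: 6.95
ee_pos: [0.4918, 0.3514, 0.0498]
eef_rot: [0.029, 1.0, -0.0, -0.0]
ft_force: [0.1, 0.6, -2.9]
width: 0.0397
grip_force: 30.0
```

```bash
python3 mv.py .489 .358 .013 86.6;python3 - <<'E'
from h import *
a=camera("top")[200:360,90:260];b=camera("side")[290:450,290:500]
cv2.imwrite("pics/p4.png",np.hstack([a,b])[:,:,::-1].repeat(2,0).repeat(2,1))
E
```

```text
6.95 [0.4918 0.3514 0.0498] F [ 0.1  0.6 -2.9] closing 86.72 dp [0.013 0.026 0.147] spin 0.0007 q [-0.91  0.44  0.27  1.71 -0.14  1.    0.92]
```

View pics/p4.png

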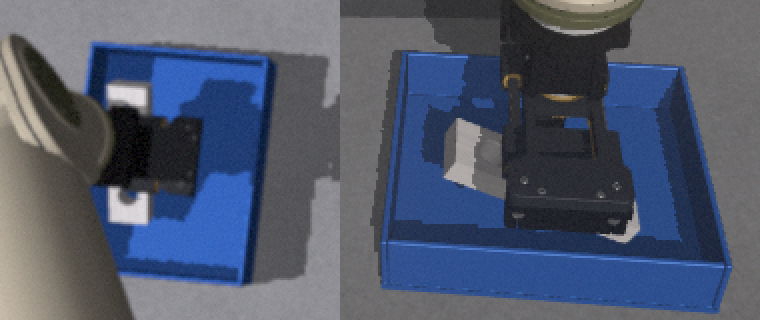

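The bar is inside the tote, pitched, at about (130,150) in the left crop, clear of the walls. I press down with a light grip so it turns flat.

>>> {"method": "carry_out", "body": {
  "deltas": [
    {"hand":38,"dp":[0.013,0.02,0.02],"spin":0},
    {"hand":38,"dp":[0.013,0.02,0.03],"spin":0},
    {"hand":38,"dp":[0.013,0.02,0.045],"spin":0},
    {"hand":38,"dp":[0.013,0.02,0.06],"spin":0},
    {"hand":38,"dp":[0.013,0.02,0.075],"spin":0},
    {"hand":38,"dp":[0.013,0.02,0.09],"spin":0},
    {"hand":38,"dp":[0.013,0.02,0.105],"spin":0},
    {"hand":38,"dp":[0.013,0.02,0.12],"spin":0},
    {"hand":38,"dp":[0.013,0.02,0.135],"spin":0},
    {"hand":38,"dp":[0.013,0.02,0.14],"spin":0},
    {"hand":38,"dp":[0.013,0.02,0.14],"spin":0}
  ],
  "force": 4
}}

```text
time: 8.15
ee_pos: [0.4886, 0.3569, 0.0146]
eef_rot: [0.028, 1.0, -0.0, -0.0]
ft_force: [0.0, -0.1, -2.1]
width: 0.0401
grip_force: 4.0
```

Release to 50 mm and rise.

>>> {"method": "carry_out", "body": {
  "deltas": [
    {"hand":50,"dp":[0,0,0],"spin":0},
    {"hand":50,"dp":[0,0,0],"spin":0},
    {"hand":50,"dp":[0,0,0],"spin":0},
    {"hand":50,"dp":[0,0,-0.15],"spin":0},
    {"hand":62,"dp":[0,-0.05,-0.35],"spin":0},
    {"hand":62,"dp":[0,-0.2,-0.55],"spin":0},
    {"hand":62,"dp":[0,-0.4,-0.75],"spin":0},
    {"hand":62,"dp":[0,-0.6,-0.85],"spin":0},
    {"hand":62,"dp":[0,-0.8,-0.85],"spin":0},
    {"hand":62,"dp":[0,-1,-0.85],"spin":0},
    {"hand":62,"dp":[0,-1,-0.85],"spin":0}
  ]
}}

```text
time: 9.25
ee_pos: [0.4747, 0.104, 0.2286]
eef_rot: [0.03, 1.0, 0.001, 0.001]
ft_force: [1.4, 0.2, 0.1]
width: 0.0619
grip_force: 0.0
```

```bash
python3 mv.py .3915 -.3695 .0495 86.4;python3 - <<'E'
from h import *
a=camera("top")[200:360,90:260];b=camera("side")[290:450,290:500]
cv2.imwrite("pics/p5.png",np.hstack([a,b])[:,:,::-1].repeat(2,0).repeat(2,1))
t=a[:,:,::-1];c=cam("top")
for k in blobs(a.min(2)>140,200):
    q=cv2.boxPoints(cv2.minAreaRect(k))+[90,200];X=plane(c,q,[0,0,.025]);print(X[:,:2].round(3).tolist(),X.mean(0).round(3))
E
```

```text
9.25 [0.4747 0.104  0.2286] F [1.4 0.2 0.1] closing 86.59 dp [ 0.221 -1.911  0.714] spin 0.001 q [-0.74  0.    0.44  1.83 -0.    1.31  1.21]
[[0.549, 0.317], [0.552, 0.303], [0.384, 0.254], [0.381, 0.267]] [0.467 0.285 0.025]
[[0.557, 0.294], [0.58, 0.185], [0.333, 0.128], [0.311, 0.234]] [0.445 0.211 0.025]
[[0.419, 0.383], [0.57, 0.375], [0.566, 0.334], [0.415, 0.343]] [0.493 0.359 0.025]
[[0.558, 0.276], [0.589, 0.183], [0.51, 0.156], [0.48, 0.248]] [0.534 0.216 0.025]
[[0.599, 0.176], [0.602, 0.163], [0.472, 0.129], [0.469, 0.141]] [0.535 0.152 0.025]
```

Bar one measures 151 × 41 mm at floor height, so it is flat at (0.493, 0.359). Next is the second bar.

>>> {"method": "carry_out", "body": {
  "deltas": [
    {"hand":62,"dp":[0.05,-0.2,-0.05],"spin":0},
    {"hand":62,"dp":[0.05,-0.4,-0.05],"spin":0},
    {"hand":62,"dp":[0.05,-0.6,-0.05],"spin":0},
    {"hand":62,"dp":[0.05,-0.8,-0.05],"spin":0},
    {"hand":62,"dp":[0.1,-0.96,-0.05],"spin":0}
  ]
}}

```text
time: 9.85
ee_pos: [0.4362, -0.1329, 0.2403]
eef_rot: [0.029, 1.0, -0.0, 0.001]
ft_force: [0.7, -0.3, 0.7]
width: 0.0618
grip_force: 0.0
```

>>> {"method": "carry_out", "body": {
  "deltas": [
    {"hand":62,"dp":[0.12,-0.25,0.1],"spin":0},
    {"hand":62,"dp":[0.12,-0.45,0.2],"spin":0},
    {"hand":62,"dp":[0.12,-0.65,0.3],"spin":0},
    {"hand":62,"dp":[0.12,-0.85,0.4],"spin":0},
    {"hand":62,"dp":[0.12,-0.93,0.5],"spin":0},
    {"hand":62,"dp":[0.12,-0.93,0.5],"spin":0}
  ]
}}

```text
time: 10.45
ee_pos: [0.3912, -0.3638, 0.1122]
eef_rot: [0.03, 1.0, -0.001, -0.002]
ft_force: [-0.3, 0.4, 0.1]
width: 0.0619
grip_force: 0.0
```

```bash
python3 mv.py .3915 -.3695 .0495 86.4
```

```text
10.45 [ 0.3912 -0.3638  0.1122] F [-0.3  0.4  0.1] closing 86.62 dp [-0.003 -0.022  0.251] spin 0.0012 q [-0.16  0.33  0.98  1.87 -0.31  1.1   2.44]
```

>>> {"method": "carry_out", "body": {
  "deltas": [
    {"hand":62,"dp":[0,-0.015,0.08],"spin":0},
    {"hand":62,"dp":[0,-0.015,0.15],"spin":0},
    {"hand":62,"dp":[0,-0.015,0.2],"spin":0},
    {"hand":62,"dp":[0,-0.015,0.23],"spin":0},
    {"hand":62,"dp":[0,-0.015,0.245],"spin":0},
    {"hand":62,"dp":[0,-0.015,0.245],"spin":0},
    {"hand":35,"dp":[0,-0.015,0.245],"spin":0},
    {"hand":35,"dp":[0,-0.015,0.245],"spin":0},
    {"hand":35,"dp":[0,-0.015,0.245],"spin":0},
    {"hand":35,"dp":[0,-0.015,0.245],"spin":0},
    {"hand":35,"dp":[0,-0.015,0.245],"spin":0},
    {"hand":35,"dp":[0,-0.015,0.245],"spin":0},
    {"hand":35,"dp":[0,-0.015,0.2],"spin":0},
    {"hand":35,"dp":[0,-0.015,0.1],"spin":0}
  ],
  "force": 30
}}

```text
time: 11.85
ee_pos: [0.3916, -0.3637, 0.0891]
eef_rot: [0.028, 1.0, 0.001, -0.002]
ft_force: [0.1, 0.4, -1.7]
width: 0.0397
grip_force: 30.0
```

>>> {"method": "carry_out", "body": {
  "deltas": [
    {"hand":35,"dp":[0,0,-0.3],"spin":0},
    {"hand":35,"dp":[0,0,-0.5],"spin":0},
    {"hand":35,"dp":[0,0.1,-0.62],"spin":0},
    {"hand":35,"dp":[-0.15,0.3,-0.62],"spin":0},
    {"hand":35,"dp":[-0.2,0.5,-0.62],"spin":0},
    {"hand":35,"dp":[-0.2,0.7,-0.62],"spin":0},
    {"hand":35,"dp":[-0.2,0.9,-0.62],"spin":0},
    {"hand":35,"dp":[-0.2,0.96,-0.62],"spin":0}
  ]
}}

```text
time: 12.65
ee_pos: [0.456, -0.1243, 0.2452]
eef_rot: [0.027, 1.0, 0.001, 0.0]
ft_force: [0.8, -0.0, -3.5]
width: 0.0399
grip_force: 30.0
```

>>> {"method": "carry_out", "body": {
  "deltas": [
    {"hand":35,"dp":[0,0.2,0],"spin":0},
    {"hand":35,"dp":[0,0.4,0],"spin":0},
    {"hand":35,"dp":[0,0.6,0],"spin":0},
    {"hand":35,"dp":[0,0.8,0],"spin":0},
    {"hand":35,"dp":[0,0.96,0],"spin":0},
    {"hand":35,"dp":[0,0.96,0],"spin":0}
  ]
}}

```text
time: 13.25
ee_pos: [0.4687, 0.1174, 0.2447]
eef_rot: [0.024, 1.0, 0.0, -0.001]
ft_force: [-0.1, -0.4, -2.2]
width: 0.0397
grip_force: 30.0
```

```bash
python3 mv.py .486 .278 .052 86.6
```

```text
13.25 [0.4687 0.1174 0.2447] F [-0.1 -0.4 -2.2] closing 87.21 dp [-0.039  0.645  0.771] spin 0.0034 q [-0.89 -0.02  0.55  1.81  0.01  1.35  1.18]
```

>>> {"method": "carry_out", "body": {
  "deltas": [
    {"hand":35,"dp":[-0.039,0.2,0.1],"spin":0},
    {"hand":35,"dp":[-0.039,0.4,0.2],"spin":0},
    {"hand":35,"dp":[-0.039,0.6,0.3],"spin":0},
    {"hand":35,"dp":[-0.039,0.645,0.4],"spin":0},
    {"hand":35,"dp":[-0.039,0.645,0.5],"spin":0},
    {"hand":35,"dp":[-0.039,0.645,0.6],"spin":0},
    {"hand":35,"dp":[-0.039,0.645,0.7],"spin":0},
    {"hand":35,"dp":[-0.039,0.645,0.75],"spin":0},
    {"hand":35,"dp":[-0.039,0.645,0.77],"spin":0},
    {"hand":35,"dp":[-0.039,0.645,0.77],"spin":0}
  ]
}}

```text
time: 14.25
ee_pos: [0.4888, 0.2716, 0.0527]
eef_rot: [0.029, 1.0, -0.0, -0.0]
ft_force: [0.1, -0.1, -2.8]
width: 0.0397
grip_force: 30.0
```

>>> {"method": "carry_out", "body": {
  "deltas": [
    {"hand":38,"dp":[0,0,0.02],"spin":0},
    {"hand":38,"dp":[0,0,0.03],"spin":0},
    {"hand":38,"dp":[0,0,0.045],"spin":0},
    {"hand":38,"dp":[0,0,0.06],"spin":0},
    {"hand":38,"dp":[0,0,0.075],"spin":0},
    {"hand":38,"dp":[0,0,0.09],"spin":0},
    {"hand":38,"dp":[0,0,0.105],"spin":0},
    {"hand":38,"dp":[0,0,0.12],"spin":0},
    {"hand":38,"dp":[0,0,0.135],"spin":0},
    {"hand":38,"dp":[0,0,0.145],"spin":0},
    {"hand":38,"dp":[0,0,0.15],"spin":0},
    {"hand":38,"dp":[0,0,0.15],"spin":0}
  ],
  "force": 4
}}

```text
time: 15.45
ee_pos: [0.4886, 0.2717, 0.0147]
eef_rot: [0.028, 1.0, -0.0, -0.0]
ft_force: [0.3, 0.6, -3.8]
width: 0.04
grip_force: 4.0
```

>>> {"method": "carry_out", "body": {
  "deltas": [
    {"hand":50,"dp":[0,0,0],"spin":0},
    {"hand":50,"dp":[0,0,0],"spin":0},
    {"hand":50,"dp":[0,0,0],"spin":0},
    {"hand":50,"dp":[0,0,-0.15],"spin":0},
    {"hand":62,"dp":[0,0,-0.35],"spin":0},
    {"hand":62,"dp":[0,-0.2,-0.55],"spin":0},
    {"hand":62,"dp":[-0.1,-0.4,-0.75],"spin":0},
    {"hand":62,"dp":[-0.1,-0.6,-0.95],"spin":0},
    {"hand":62,"dp":[-0.1,-0.8,-0.95],"spin":0},
    {"hand":62,"dp":[-0.1,-1,-0.95],"spin":0},
    {"hand":62,"dp":[-0.1,-1,-0.95],"spin":0}
  ]
}}

```text
time: 16.55
ee_pos: [0.4995, 0.0221, 0.2528]
eef_rot: [0.028, 1.0, 0.001, 0.001]
ft_force: [2.0, -0.4, -0.8]
width: 0.0618
grip_force: 0.0
```

```bash
python3 mv.py .54 -.04 .08 0;python3 - <<'E'
from h import *
a=camera("top")[200:360,90:260];b=camera("side")[290:450,290:500];w=camera("wrist")
np.save("w6.npy",dict(read_state()),allow_pickle=True);cv2.imwrite("pics/w6.png",w[:,:,::-1])
cv2.imwrite("pics/p6.png",np.hstack([a,b])[:,:,::-1].repeat(2,0).repeat(2,1))
c=cam("top")
for k in blobs(a.min(2)>140,200):
    q=cv2.boxPoints(cv2.minAreaRect(k))+[90,200];X=plane(c,q,[0,0,.025]);print(X[:,:2].round(3).tolist(),X.mean(0).round(3))
E
```

```text
16.55 [0.4995 0.0221 0.2528] F [ 2.  -0.4 -0.8] closing 86.75 dp [-0.175 -0.239  0.691] spin 0.482 q [-0.77  0.02  0.65  1.77 -0.01  1.36  1.4 ]
[[0.415, 0.298], [0.566, 0.29], [0.562, 0.249], [0.411, 0.258]] [0.488 0.274 0.025]
[[0.419, 0.383], [0.57, 0.375], [0.566, 0.334], [0.415, 0.343]] [0.492 0.359 0.025]
[[0.63, 0.164], [0.631, 0.149], [0.432, 0.128], [0.431, 0.143]] [0.531 0.146 0.025]
```

View pics/p6.png

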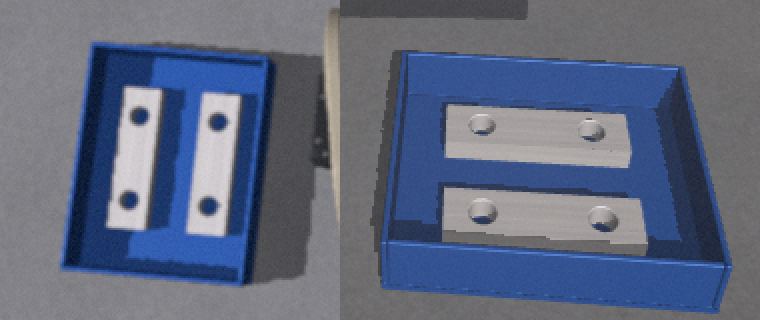

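Both bars lie flat side by side in the tote, at about (130,158) and (215,163) in the crop. I now grasp the blank with the closing axis at 28°.

>>> {"method": "carry_out", "body": {
  "deltas": [
    {"hand":62,"dp":[-0.179,-0.247,0.2],"spin":0.327},
    {"hand":62,"dp":[-0.179,-0.247,0.35],"spin":0.327},
    {"hand":62,"dp":[-0.179,-0.247,0.4],"spin":0.327},
    {"hand":62,"dp":[-0.179,-0.247,0.45],"spin":0.327},
    {"hand":62,"dp":[-0.179,-0.247,0.5],"spin":0.327},
    {"hand":62,"dp":[-0.179,-0.247,0.55],"spin":0.327},
    {"hand":62,"dp":[-0.179,-0.247,0.6],"spin":0.327},
    {"hand":62,"dp":[-0.179,-0.247,0.7],"spin":0.327},
    {"hand":62,"dp":[-0.179,-0.247,0.76],"spin":0.327},
    {"hand":62,"dp":[-0.179,-0.247,0.82],"spin":0.327},
    {"hand":62,"dp":[-0.179,-0.247,0.845],"spin":0.327},
    {"hand":62,"dp":[-0.179,-0.247,0.845],"spin":0.327},
    {"hand":35,"dp":[-0.179,-0.247,0.845],"spin":0.327},
    {"hand":35,"dp":[-0.179,-0.247,0.845],"spin":0.327},
    {"hand":35,"dp":[-0.179,-0.247,0.845],"spin":0.327},
    {"hand":35,"dp":[-0.179,-0.247,0.845],"spin":0.327},
    {"hand":35,"dp":[-0.179,-0.247,0.845],"spin":0.327}
  ],
  "force": 12
}}

```text
time: 18.4
ee_pos: [0.5407, -0.0404, 0.0408]
eef_rot: [0.516, 0.857, 0.0, -0.0]
ft_force: [-3.3, -0.6, 5.5]
width: 0.0402
grip_force: 12.0
```

```bash
python3 mv.py .55 -.018 .042 0;python3 - <<'E'
from h import *
a=camera("wrist");np.save("w7.npy",dict(read_state()),allow_pickle=True)
cv2.imwrite("pics/w7.png",a[:,:,::-1])
E
```

```text
18.4 [ 0.5407 -0.0404  0.0408] F [-3.3 -0.6  5.5] closing 27.88 dp [ 0.062  0.075 -0.005] spin 0.1549 q [-0.66  0.42  0.77  1.91 -0.36  0.96  0.77]
```

View pics/w7.png

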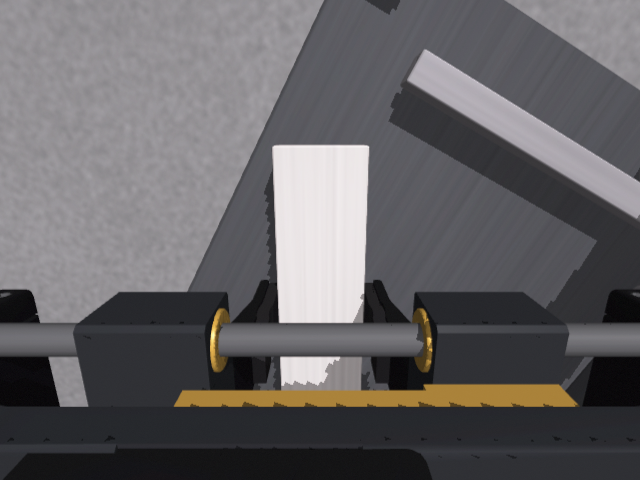

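The blank is gripped squarely (its end at (274-368,146)), and the rail's inner top edge runs from about (407,85) to (636,220). I use this to fix the jig yaw and the rail position.

Run:
```python
from h import *
np.set_printoptions(precision=4,suppress=True)
s=np.load("w7.npy",allow_pickle=True).item();c=cam("wrist",s);im=cv2.imread("pics/w7.png")
m=(im.min(2)>130).astype(np.uint8);m[:, :385]=0;m[:45]=0;m[235:]=0
k=max(blobs(m,500),key=cv2.contourArea);p=k[:,0]
# lower edge: max row per column
cols=np.arange(425,630,4);low=[[x,p[p[:,0]==x][:,1].max()] for x in cols if (p[:,0]==x).any()]
up=[[x,p[p[:,0]==x][:,1].min()] for x in cols if (p[:,0]==x).any()]
for n,e in(("low",low),("up",up)):
    X=plane(c,e,[0,0,.044]);f=np.polyfit(X[:,0],X[:,1],1);print(n,"y at x=.6",np.polyval(f,.6),"yaw",np.degrees(np.arctan(f[0])),np.abs(X[:,1]-np.polyval(f,X[:,0])).max())
print(plane(c,[[274,146],[368,146]],[0,0,.05]))
```

```text
low y at x=.6 0.06254728644566114 yaw -0.2729813064935896 0.00016453087680182166
up y at x=.6 0.07524113106660231 yaw -0.3368012270383102 0.0001566633571029319
[[0.4903 0.0149 0.05  ]
 [0.5241 0.0328 0.05  ]]
```

>>> {"method": "carry_out", "body": {
  "deltas": [
    {"hand":35,"dp":[0,0,-0.02],"spin":0},
    {"hand":35,"dp":[0.029,0.103,-0.024],"spin":0.04},
    {"hand":35,"dp":[0.029,0.103,-0.024],"spin":0.08},
    {"hand":35,"dp":[0.029,0.103,-0.024],"spin":0.12},
    {"hand":35,"dp":[0.029,0.103,-0.024],"spin":0.1566},
    {"hand":35,"dp":[0.029,0.103,-0.024],"spin":0.1566},
    {"hand":35,"dp":[0.029,0.103,-0.024],"spin":0.1566}
  ]
}}

```text
time: 19.15
ee_pos: [0.5599, -0.0217, 0.0463]
eef_rot: [0.708, 0.707, -0.0, -0.0]
ft_force: [0.2, 0.3, -2.6]
width: 0.04
grip_force: 12.0
```

```bash
python3 mv.py .585 -.013 .041 -0.3
```

```text
19.15 [ 0.5599 -0.0217  0.0463] F [ 0.2  0.3 -2.6] closing -0.09 dp [0.035 0.1   0.021] spin 0.0011 q [-0.75  0.49  0.87  1.86 -0.44  1.    0.31]
```

>>> {"method": "carry_out", "body": {
  "deltas": [
    {"hand":35,"dp":[0,0.06,0.01],"spin":0.001},
    {"hand":35,"dp":[0,0.112,0.02],"spin":0.001},
    {"hand":35,"dp":[0.01,0.112,0.02],"spin":0.001},
    {"hand":35,"dp":[0.02,0.112,0.02],"spin":0.001},
    {"hand":35,"dp":[0.028,0.112,0.02],"spin":0.001},
    {"hand":35,"dp":[0.036,0.112,0.02],"spin":0.001},
    {"hand":35,"dp":[0.042,0.112,0.02],"spin":0.001}
  ]
}}

```text
time: 19.85
ee_pos: [0.5879, -0.0111, 0.0415]
eef_rot: [0.71, 0.704, 0.0, -0.0]
ft_force: [0.2, -4.5, -2.2]
width: 0.0397
grip_force: 12.0
```

>>> {"method": "carry_out", "body": {
  "deltas": [
    {"hand":35,"dp":[0.004,0,0],"spin":0},
    {"hand":35,"dp":[0.008,0,0],"spin":0},
    {"hand":35,"dp":[0.012,0,0],"spin":0}
  ]
}}

```text
time: 20.15
ee_pos: [0.5879, -0.0111, 0.0416]
eef_rot: [0.711, 0.704, -0.001, 0.001]
ft_force: [-1.0, -9.9, -1.9]
width: 0.0397
grip_force: 12.0
```

>>> {"method": "carry_out", "body": {
  "deltas": [
    {"hand":50,"dp":[0,0,0],"spin":0},
    {"hand":50,"dp":[0,0,0],"spin":0},
    {"hand":50,"dp":[0,0,0],"spin":0},
    {"hand":50,"dp":[0,0,-0.1],"spin":0},
    {"hand":50,"dp":[0,0,-0.2],"spin":0},
    {"hand":0,"dp":[0,-0.1,-0.2],"spin":0},
    {"hand":0,"dp":[0,-0.21,-0.2],"spin":0},
    {"hand":0,"dp":[0,-0.21,-0.2],"spin":0},
    {"hand":0,"dp":[0,-0.21,-0.1],"spin":0},
    {"hand":0,"dp":[0,-0.21,-0.03],"spin":0},
    {"hand":0,"dp":[0,-0.21,0.0],"spin":0},
    {"hand":0,"dp":[0,-0.21,0.0],"spin":0}
  ]
}}

```text
time: 21.35
ee_pos: [0.5355, -0.008, 0.0408]
eef_rot: [0.71, 0.704, -0.001, -0.0]
ft_force: [0.7, -0.5, 0.7]
width: 0.0039
grip_force: 0.0
```

```bash
python3 mv.py .622 -.009 .040 -0.3;python3 - <<'E'
from h import *
a=camera("top")[165:305,255:405];b=camera("side")[190:330,240:400]
cv2.imwrite("pics/p8.png",np.hstack([a,b])[:,:,::-1].repeat(2,0).repeat(2,1))
E
```

```text
21.35 [ 0.5355 -0.008   0.0408] F [ 0.7 -0.5  0.7] closing -0.48 dp [-0.001  0.346  0.003] spin -0.001 q [-0.81  0.44  0.89  1.93 -0.42  0.97  0.27]
```

View pics/p8.png

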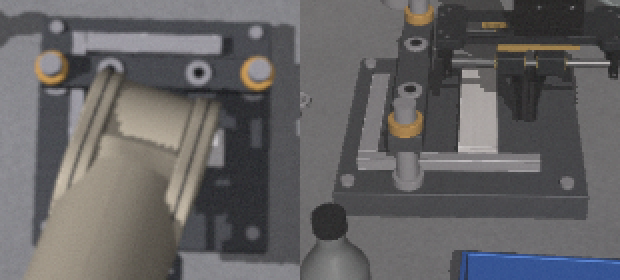

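The side crop shows the blank parallel to the bridge with its end on the rail (about (480,150)), and the closed fingers behind it. I push it in under the bridge.

>>> {"method": "carry_out", "body": {
  "deltas": [
    {"hand":0,"dp":[0,0.05,0.0],"spin":0},
    {"hand":0,"dp":[0,0.08,0.0],"spin":0},
    {"hand":0,"dp":[0,0.11,0.0],"spin":0},
    {"hand":0,"dp":[0,0.14,0.0],"spin":0},
    {"hand":0,"dp":[0,0.17,0.0],"spin":0},
    {"hand":0,"dp":[0,0.2,0.0],"spin":0},
    {"hand":0,"dp":[0,0.23,0.0],"spin":0},
    {"hand":0,"dp":[0,0.26,0.0],"spin":0},
    {"hand":0,"dp":[0,0.29,0.0],"spin":0},
    {"hand":0,"dp":[0,0.31,0.0],"spin":0},
    {"hand":0,"dp":[0,0.32,0.0],"spin":0},
    {"hand":0,"dp":[0,0.32,0.0],"spin":0}
  ]
}}

```text
time: 22.65
ee_pos: [0.6164, -0.0088, 0.0414]
eef_rot: [0.71, 0.704, 0.0, 0.0]
ft_force: [-0.3, 0.1, -0.7]
width: 0.0005
grip_force: 0.0
```

```bash
python3 mv.py .622 -.009 .040 -0.3
python3 - <<'E'
from h import *
np.set_printoptions(precision=4,suppress=True)
for n in("wrist","top","side"):
    np.save("w9.npy",dict(read_state()),allow_pickle=True) if n=="wrist" else 0
    cv2.imwrite(f"pics/{n}9.png",camera(n)[:,:,::-1])
im=cv2.imread("pics/wrist9.png");c=cam("wrist",np.load("w9.npy",allow_pickle=True).item())
for k in blobs(im.min(2)>185,300): q=quad(k);print(cv2.contourArea(k),q.tolist(),plane(c,q,[0,0,.05])[:,:2].round(4).tolist())
im=cv2.imread("pics/side9.png");c=cam("side")
for k in blobs(im[190:300,240:400].min(2)>165,30): q=quad(k)+[240,190];print("side",cv2.contourArea(k),q.tolist(),plane(c,q,[0,0,.05])[:,:2].round(4).tolist())
E
```

```text
22.65 [ 0.6164 -0.0088  0.0414] F [-0.3  0.1 -0.7] closing -0.49 dp [-0.001  0.023  0.006] spin -0.001 q [-0.68  0.6   0.82  1.71 -0.5   1.05  0.3 ]
460.5 [[504.0, 358.0], [499.0, 388.0], [483.0, 388.0], [487.0, 358.0]] [[0.7056, -0.0362], [0.7054, -0.0533], [0.6974, -0.0532], [0.6974, -0.0361]]
4821.0 [[482.0, 226.0], [486.0, 278.0], [424.0, 287.0], [424.0, 233.0]] [[0.6873, 0.0298], [0.692, 0.0055], [0.6642, 0.0014], [0.6624, 0.0268]]
636.0 [[622.0, 287.0], [639.0, 210.0], [639.0, 288.0]] [[0.7546, 0.0005], [0.754, 0.0362], [0.7625, -0.0]]
5928.0 [[389.0, 153.0], [382.0, 291.0], [342.0, 291.0], [343.0, 153.0]] [[0.6456, 0.0609], [0.6451, -0.0004], [0.6268, -0.0003], [0.6267, 0.0611]]
3050.5 [[536.0, 152.0], [510.0, 320.0], [493.0, 321.0], [516.0, 153.0]] [[0.7059, 0.0608], [0.7057, -0.0157], [0.6978, -0.0162], [0.6978, 0.0605]]
592.5 [[541.0, 117.0], [537.0, 147.0], [518.0, 147.0], [521.0, 117.0]] [[0.7058, 0.0744], [0.706, 0.0628], [0.6983, 0.0628], [0.6978, 0.0745]]
8641.5 [[388.0, 148.0], [107.0, 149.0], [102.0, 119.0], [390.0, 118.0]] [[0.6451, 0.0629], [0.5301, 0.0635], [0.5301, 0.0751], [0.6454, 0.0745]]
793.0 [[37.0, 55.0], [58.0, 64.0], [57.0, 85.0], [31.0, 76.0]] [[0.5094, 0.0985], [0.5167, 0.0953], [0.5148, 0.0878], [0.5054, 0.0911]]
435.0 [[394.0, 44.0], [391.0, 105.0], [382.0, 91.0], [380.0, 73.0]] [[0.6457, 0.1011], [0.6456, 0.0794], [0.6418, 0.0846], [0.6408, 0.0911]]
6406.5 [[590.0, 0.0], [556.0, 86.0], [495.0, 55.0], [475.0, 0.0]] [[0.7173, 0.1151], [0.7098, 0.0858], [0.6846, 0.097], [0.6749, 0.1155]]
```

>>> {"method": "carry_out", "body": {
  "deltas": [
    {"hand":0,"dp":[0,0.015,0.0],"spin":0},
    {"hand":0,"dp":[0,0.025,0.0],"spin":0},
    {"hand":0,"dp":[0,0.035,0.0],"spin":0},
    {"hand":0,"dp":[0,0.042,0.0],"spin":0},
    {"hand":0,"dp":[0,0.046,0.0],"spin":0},
    {"hand":0,"dp":[0,0.046,0.0],"spin":0}
  ]
}}

```text
time: 23.4
ee_pos: [0.6234, -0.0086, 0.0411]
eef_rot: [0.71, 0.704, -0.002, -0.004]
ft_force: [-28.4, 2.3, 19.9]
width: 0.0007
grip_force: 15.8
```

```bash
cat > edge.py <<'E'
from h import *
import sys
def look(tag):
    s=read_state();im=camera("wrist")[:,:,::-1].copy();cv2.imwrite(f"pics/{tag}.png",im);c=cam("wrist",s);print(s["time"],s["ee_pos"].round(4),s["ft_force"].round(1))
    for k in blobs(im.min(2)>185,200):
        q=quad(k);X=plane(c,q,[0,0,.05])
        if .6<X[:,0].mean()<.72 and X[:,1].mean()<.09: print(cv2.contourArea(k),q.tolist(),X[:,:2].round(4).tolist())
look(sys.argv[1])
E
python3 edge.py w10
```

```text
23.4 [ 0.6234 -0.0086  0.0411] [-28.4   2.3  19.9]
543.5 [[491.0, 358.0], [486.0, 390.0], [474.0, 390.0], [474.0, 358.0]] [[0.7058, -0.0353], [0.7055, -0.0534], [0.6996, -0.0534], [0.6976, -0.0353]]
4778.5 [[456.0, 226.0], [463.0, 278.0], [399.0, 287.0], [399.0, 233.0]] [[0.6829, 0.0301], [0.6883, 0.006], [0.6597, 0.0018], [0.6584, 0.0272]]
3072.0 [[367.0, 153.0], [363.0, 290.0], [343.0, 291.0], [344.0, 153.0]] [[0.6436, 0.0611], [0.6434, 0.0004], [0.6343, -0.0], [0.6342, 0.0612]]
4622.5 [[521.0, 152.0], [497.0, 319.0], [473.0, 321.0], [491.0, 152.0]] [[0.7064, 0.061], [0.706, -0.0145], [0.695, -0.0155], [0.6942, 0.0611]]
918.0 [[526.0, 118.0], [521.0, 148.0], [492.0, 148.0], [496.0, 117.0]] [[0.7065, 0.0741], [0.7062, 0.0625], [0.6944, 0.0626], [0.6946, 0.0746]]
```

The finger backs met the bridge beam with the bar's near edge at x ≈ 0.634. The fingers taper, so I back off. Next I straddle the beam with open fingers and push with the near finger's flat inner pad.

>>> {"method": "carry_out", "body": {
  "deltas": [
    {"hand":0,"dp":[0,-0.04,0],"spin":0},
    {"hand":0,"dp":[0,-0.04,-0.15],"spin":0},
    {"hand":0,"dp":[0,-0.04,-0.3],"spin":0},
    {"hand":87,"dp":[0,-0.04,-0.4],"spin":0},
    {"hand":87,"dp":[0,0.1,-0.4],"spin":0},
    {"hand":87,"dp":[0,0.174,-0.4],"spin":0},
    {"hand":87,"dp":[0,0.174,-0.4],"spin":0},
    {"hand":87,"dp":[0,0.174,-0.4],"spin":0},
    {"hand":87,"dp":[0,0.174,-0.4],"spin":0}
  ]
}}

```text
time: 24.35
ee_pos: [0.6703, -0.0094, 0.1414]
eef_rot: [0.71, 0.704, 0.0, 0.0]
ft_force: [-0.1, 0.3, -1.3]
width: 0.0407
grip_force: 0.0
```

```bash
python3 mv.py .671 -.009 .040 -0.4; python3 edge.py w11
```

```text
24.35 [ 0.6703 -0.0094  0.1414] F [-0.1  0.3 -1.3] closing -0.51 dp [0.002 0.003 0.405] spin -0.0006 q [-0.64  0.61  0.86  1.47 -0.47  1.28  0.26]
24.35 [ 0.6703 -0.0094  0.1414] [-0.1  0.3 -1.3]
657.5 [[308.0, 184.0], [310.0, 217.0], [282.0, 217.0], [280.0, 187.0]] [[0.6625, 0.0358], [0.6635, 0.0125], [0.6436, 0.0126], [0.643, 0.0339]]
3538.0 [[375.0, 147.0], [370.0, 280.0], [350.0, 321.0], [350.0, 147.0]] [[0.7082, 0.0603], [0.7076, -0.0361], [0.6931, -0.07], [0.6913, 0.0604]]
756.5 [[375.0, 143.0], [338.0, 143.0], [327.0, 126.0], [376.0, 125.0]] [[0.7081, 0.0629], [0.6832, 0.0631], [0.6759, 0.074], [0.7084, 0.0744]]
```

>>> {"method": "carry_out", "body": {
  "deltas": [
    {"hand":87,"dp":[0,0,0],"spin":0},
    {"hand":87,"dp":[0,0,0],"spin":0},
    {"hand":87,"dp":[0,0,0],"spin":0},
    {"hand":87,"dp":[0,0,0.1],"spin":0},
    {"hand":87,"dp":[0,0,0.2],"spin":0},
    {"hand":87,"dp":[0,0,0.28],"spin":0},
    {"hand":87,"dp":[0,0,0.34],"spin":0},
    {"hand":87,"dp":[0,0,0.38],"spin":0},
    {"hand":87,"dp":[0,0,0.4],"spin":0},
    {"hand":87,"dp":[0,0,0.4],"spin":0}
  ]
}}

```text
time: 25.4
ee_pos: [0.6707, -0.0092, 0.0413]
eef_rot: [0.71, 0.704, -0.0, -0.0]
ft_force: [-0.2, 0.1, 0.4]
width: 0.087
grip_force: 0.0
```

>>> {"method": "carry_out", "body": {
  "deltas": [
    {"hand":87,"dp":[0,0.012,0],"spin":0},
    {"hand":87,"dp":[0,0.024,0],"spin":0},
    {"hand":87,"dp":[0,0.032,0],"spin":0},
    {"hand":87,"dp":[0,0.04,0],"spin":0},
    {"hand":87,"dp":[0,0.046,0],"spin":0}
  ]
}}

```text
time: 25.9
ee_pos: [0.6821, -0.0094, 0.0415]
eef_rot: [0.71, 0.704, -0.0, -0.0]
ft_force: [-5.4, 0.8, 3.8]
width: 0.087
grip_force: 2.4
```

```bash
python3 edge.py w12
```

```text
25.9 [ 0.6821 -0.0094  0.0415] [-5.4  0.8  3.8]
2358.0 [[382.0, 152.0], [364.0, 297.0], [351.0, 321.0], [339.0, 152.0]] [[0.7084, 0.0607], [0.7026, -0.004], [0.6968, -0.0162], [0.6908, 0.0609]]
1457.5 [[383.0, 134.0], [326.0, 142.0], [295.0, 117.0], [384.0, 117.0]] [[0.7086, 0.0678], [0.6855, 0.0649], [0.6731, 0.0746], [0.7087, 0.0743]]
```

>>> {"method": "carry_out", "body": {
  "deltas": [
    {"hand":87,"dp":[0,-0.02,0],"spin":0},
    {"hand":87,"dp":[0,-0.02,-0.15],"spin":0},
    {"hand":87,"dp":[0,-0.02,-0.3],"spin":0},
    {"hand":62,"dp":[0,-0.02,-0.36],"spin":0},
    {"hand":62,"dp":[0,-0.136,-0.36],"spin":0},
    {"hand":62,"dp":[0,-0.136,-0.36],"spin":0},
    {"hand":62,"dp":[0,-0.136,-0.36],"spin":0},
    {"hand":62,"dp":[0,-0.136,-0.36],"spin":0},
    {"hand":62,"dp":[0,-0.136,-0.27],"spin":0},
    {"hand":62,"dp":[0,-0.136,-0.18],"spin":0},
    {"hand":62,"dp":[0,-0.136,-0.1],"spin":0},
    {"hand":62,"dp":[0,-0.136,-0.09],"spin":0}
  ]
}}

```text
time: 27.15
ee_pos: [0.6471, -0.0088, 0.0611]
eef_rot: [0.71, 0.704, -0.002, -0.001]
ft_force: [-1.1, -0.3, 0.7]
width: 0.0623
grip_force: 0.0
```

>>> {"method": "carry_out", "body": {
  "deltas": [
    {"hand":62,"dp":[0,-0.004,0],"spin":0},
    {"hand":62,"dp":[0,-0.009,0],"spin":0},
    {"hand":62,"dp":[0,-0.014,0],"spin":0}
  ]
}}

```text
time: 27.45
ee_pos: [0.6454, -0.009, 0.0651]
eef_rot: [0.71, 0.704, 0.001, 0.001]
ft_force: [-0.2, -0.3, 0.4]
width: 0.0617
grip_force: 0.0
```

>>> {"method": "carry_out", "body": {
  "deltas": [
    {"hand":62,"dp":[0,-0.004,0],"spin":0},
    {"hand":62,"dp":[0,-0.008,0],"spin":0},
    {"hand":62,"dp":[0,-0.008,0],"spin":0}
  ]
}}

```text
time: 27.75
ee_pos: [0.6427, -0.0089, 0.0642]
eef_rot: [0.71, 0.704, 0.0, 0.0]
ft_force: [-0.2, 0.2, 0.6]
width: 0.0621
grip_force: 0.0
```

>>> {"method": "carry_out", "body": {
  "deltas": [
    {"hand":62,"dp":[0,-0.004,0],"spin":0},
    {"hand":62,"dp":[0,-0.008,0],"spin":0},
    {"hand":62,"dp":[0,-0.008,0],"spin":0}
  ]
}}

```text
time: 28.05
ee_pos: [0.6427, -0.0089, 0.0641]
eef_rot: [0.71, 0.704, 0.001, 0.002]
ft_force: [11.4, -1.4, -7.7]
width: 0.0622
grip_force: 5.9
```

>>> {"method": "carry_out", "body": {
  "deltas": [
    {"hand":62,"dp":[0,0.01,0],"spin":0},
    {"hand":62,"dp":[0,0.01,0.03],"spin":0},
    {"hand":62,"dp":[0,0.01,0.05],"spin":0},
    {"hand":62,"dp":[0,0.01,0.06],"spin":0},
    {"hand":62,"dp":[0,0.01,0.068],"spin":0}
  ]
}}

```text
time: 28.55
ee_pos: [0.6458, -0.009, 0.0499]
eef_rot: [0.71, 0.704, 0.002, 0.002]
ft_force: [-3.4, 2.3, 32.5]
width: 0.0621
grip_force: 16.0
```

>>> {"method": "carry_out", "body": {
  "deltas": [
    {"hand":62,"dp":[0,0.01,0],"spin":0},
    {"hand":62,"dp":[0,0.02,0],"spin":0},
    {"hand":62,"dp":[0,0.03,0],"spin":0},
    {"hand":62,"dp":[0,0.04,0],"spin":0},
    {"hand":62,"dp":[0,0.05,0],"spin":0}
  ]
}}

```text
time: 29.05
ee_pos: [0.6558, -0.0091, 0.0471]
eef_rot: [0.71, 0.704, 0.0, -0.0]
ft_force: [0.1, 0.9, -0.0]
width: 0.062
grip_force: 0.0
```

```bash
python3 edge.py w13
```

```text
29.05 [ 0.6558 -0.0091  0.0471] [ 0.1  0.9 -0. ]
4473.0 [[328.0, 214.0], [362.0, 256.0], [313.0, 288.0], [284.0, 244.0]] [[0.66, 0.0342], [0.6756, 0.0143], [0.6528, -0.0014], [0.6398, 0.0204]]
5400.0 [[398.0, 151.0], [440.0, 151.0], [426.0, 307.0], [392.0, 281.0]] [[0.6898, 0.0612], [0.7077, 0.061], [0.707, -0.0118], [0.69, 0.0018]]
1843.5 [[443.0, 118.0], [441.0, 147.0], [379.0, 147.0], [380.0, 118.0]] [[0.7079, 0.0743], [0.708, 0.0627], [0.6817, 0.0629], [0.6817, 0.0745]]
```

```bash
python3 - <<'E'
import cv2,numpy as np
im=cv2.imread("pics/w13.png")
for r in(165,185,270): print(r,[int(v) for v in im[r,330:446:2].mean(1)])
E
python3 - <<'E'
import sys;sys.path.insert(0,".")
from h import *
s=read_state();c=cam("wrist",s)
for z in(.03,.05):print(z,[plane(c,[u,185],[0,0,z])[0,:2].round(4).tolist() for u in(330,350,360,370,380,390,398)])
E
```

```text
165 [67, 67, 67, 68, 66, 64, 67, 66, 65, 66, 66, 65, 67, 66, 67, 68, 66, 66, 66, 65, 63, 64, 60, 76, 62, 65, 64, 64, 63, 61, 64, 73, 92, 135, 204, 204, 209, 211, 210, 209, 208, 207, 212, 210, 208, 212, 212, 211, 207, 201, 203, 209, 207, 205, 207, 124, 102, 103]
185 [67, 68, 67, 67, 66, 66, 67, 66, 65, 66, 66, 66, 66, 65, 68, 68, 66, 100, 104, 102, 102, 98, 84, 56, 88, 104, 104, 100, 100, 100, 91, 88, 89, 184, 205, 204, 209, 209, 207, 207, 207, 210, 209, 207, 209, 211, 211, 208, 202, 203, 207, 208, 205, 205, 154, 102, 104, 104]
270 [36, 123, 197, 204, 204, 202, 204, 204, 201, 201, 200, 198, 196, 191, 179, 104, 105, 102, 100, 100, 90, 75, 61, 64, 65, 97, 98, 101, 90, 88, 94, 197, 202, 207, 207, 204, 202, 206, 208, 206, 204, 205, 207, 206, 206, 204, 205, 206, 205, 200, 186, 102, 102, 100, 100, 101, 103, 101]
0.03 [[0.6614, 0.0447], [0.6712, 0.0446], [0.6761, 0.0446], [0.681, 0.0445], [0.6859, 0.0445], [0.6908, 0.0444], [0.6947, 0.0444]]
0.05 [[0.6609, 0.0472], [0.6696, 0.0471], [0.674, 0.0471], [0.6783, 0.047], [0.6827, 0.047], [0.687, 0.0469], [0.6905, 0.0469]]
```

Run:
```python
from h import *
a=cv2.imread("pics/w13.png")[125:305,325:455];a=cv2.resize(a,None,fx=3,fy=3,interpolation=0)
sd=camera("side")[:,:,::-1];cv2.imwrite("pics/side13.png",sd)
b=cv2.resize(sd[205:295,262:362],None,fx=4,fy=4,interpolation=0)
o=np.zeros((540,800,3),np.uint8);o[:,:390]=a;o[:360,400:]=b
cv2.imwrite("pics/c13.png",o)
```

```text
(no output)
```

View pics/c13.png

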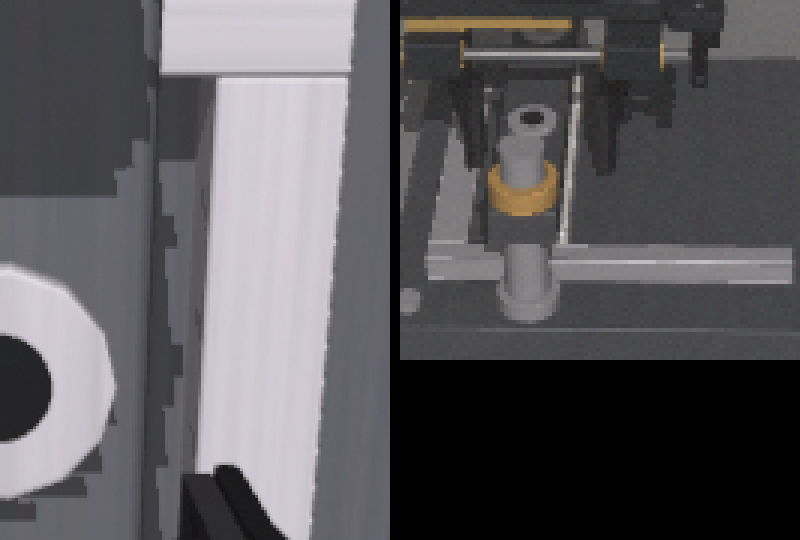

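The gap between the beam rear (image column 377) and the stop (column 394) shows bed only, so the fingertip slid off the bar's edge. The side crop shows a thin strip of bar in front of the beam. I measure that strip, and the open view of the bench, numerically.

Run:
```python
from h import *
c=cam("side");im=cv2.imread("pics/side13.png");print("cam",-c[1].T@c[2])
for r in(232,240,248,255,262):
    row=im[r,385:425].mean(1) if 0 else im[r,296:316].mean(1)
    print(r,[int(v) for v in row], [plane(c,[u,r],[0,0,.05])[0,:2].round(4).tolist() for u in(402-100+0,404-100,406-100)])
```

```text
cam [0.58885761 0.7868201  0.61218769]
232 [99, 120, 121, 111, 74, 66, 63, 63, 74, 163, 148, 74, 49, 46, 48, 50, 48, 46, 41, 42] [[0.647, -0.0495], [0.6425, -0.0496], [0.6381, -0.0496]]
240 [120, 118, 73, 68, 67, 69, 69, 44, 157, 181, 92, 70, 66, 45, 48, 49, 49, 52, 44, 36] [[0.6454, -0.0184], [0.641, -0.0185], [0.6367, -0.0185]]
248 [117, 102, 90, 112, 115, 92, 53, 133, 167, 89, 70, 69, 66, 68, 68, 47, 47, 54, 52, 64] [[0.6439, 0.0111], [0.6396, 0.011], [0.6354, 0.011]]
255 [122, 121, 110, 103, 87, 60, 73, 165, 112, 77, 68, 70, 71, 69, 68, 67, 69, 70, 72, 69] [[0.6426, 0.0357], [0.6385, 0.0357], [0.6343, 0.0356]]
262 [73, 72, 70, 73, 73, 55, 162, 142, 85, 68, 68, 70, 68, 68, 69, 68, 71, 69, 69, 71] [[0.6414, 0.0594], [0.6373, 0.0593], [0.6333, 0.0593]]
```

>>> {"method": "carry_out", "body": {
  "deltas": [
    {"hand":62,"dp":[0,0,-0.15],"spin":0},
    {"hand":62,"dp":[0,0,-0.32],"spin":0},
    {"hand":62,"dp":[0,0.1,-0.4],"spin":0},
    {"hand":62,"dp":[0,0.26,-0.4],"spin":0},
    {"hand":62,"dp":[0,0.26,-0.4],"spin":0}
  ]
}}

```text
time: 29.65
ee_pos: [0.7232, -0.0088, 0.1454]
eef_rot: [0.709, 0.705, -0.0, 0.0]
ft_force: [-1.1, 0.8, -1.1]
width: 0.0623
grip_force: 0.0
```

Run:
```python
from h import *
s=read_state();im=camera("wrist")[:,:,::-1].copy();cv2.imwrite("pics/w14.png",im);c=cam("wrist",s);print(s["ee_pos"],s["time"])
# sample along x at z=.05 for several y
for y in(.05,.045,.02,.01):
    xs=np.arange(.668,.700,.001);uv=proj(c,np.c_[xs,0*xs+y,0*xs+.05]);v=cv2.remap(im,uv[:,0].astype(np.float32)[None],uv[:,1].astype(np.float32)[None],1)[0].mean(1)
    print(y,uv[0].round(),[int(q) for q in v])
```

```text
[ 0.72321125 -0.00883349  0.14537783] 29.65
0.05 [240. 164.] [53, 147, 152, 153, 153, 153, 155, 154, 155, 154, 152, 143, 89, 83, 85, 63, 54, 54, 56, 56, 56, 57, 56, 49, 164, 178, 182, 183, 182, 182, 181, 184]
0.045 [240. 171.] [54, 139, 151, 153, 154, 155, 155, 154, 155, 155, 154, 141, 90, 83, 80, 62, 53, 54, 55, 56, 83, 91, 90, 101, 170, 178, 181, 183, 181, 181, 181, 184]
0.02 [243. 207.] [67, 145, 151, 153, 153, 154, 153, 152, 153, 153, 152, 130, 88, 83, 80, 56, 52, 55, 55, 55, 55, 56, 60, 84, 168, 176, 180, 180, 178, 179, 182, 181]
0.01 [244. 220.] [79, 145, 150, 151, 153, 153, 152, 151, 152, 151, 148, 109, 84, 83, 73, 54, 53, 55, 54, 55, 55, 57, 69, 97, 174, 177, 180, 179, 178, 179, 181, 181]
```

From behind, the bar's top spans to x = 0.679 and the stop face is at 0.690, so 11 mm remain. The exposed strip behind the beam is 5 mm. I land the fingertip again, hugging the beam's rear face so it gets full overlap.

>>> {"method": "carry_out", "body": {
  "deltas": [
    {"hand":62,"dp":[0,-0.15,0],"spin":0},
    {"hand":62,"dp":[0,-0.308,0],"spin":0},
    {"hand":62,"dp":[0,-0.308,0.05],"spin":0},
    {"hand":62,"dp":[0,-0.308,0.2],"spin":0},
    {"hand":62,"dp":[0,-0.308,0.3],"spin":0},
    {"hand":62,"dp":[0,-0.308,0.36],"spin":0},
    {"hand":62,"dp":[0,-0.315,0.36],"spin":0},
    {"hand":62,"dp":[0,-0.322,0.36],"spin":0},
    {"hand":62,"dp":[0,-0.328,0.36],"spin":0},
    {"hand":62,"dp":[0,-0.328,0.37],"spin":0}
  ]
}}

```text
time: 30.7
ee_pos: [0.6424, -0.0088, 0.0561]
eef_rot: [0.71, 0.704, 0.003, 0.003]
ft_force: [10.9, 0.7, 9.9]
width: 0.0631
grip_force: 5.3
```

>>> {"method": "carry_out", "body": {
  "deltas": [
    {"hand":62,"dp":[0,0,0.005],"spin":0},
    {"hand":62,"dp":[0,0,0.01],"spin":0},
    {"hand":62,"dp":[0,0,0.014],"spin":0}
  ]
}}

```text
time: 31.0
ee_pos: [0.6429, -0.0089, 0.0538]
eef_rot: [0.71, 0.704, 0.003, 0.003]
ft_force: [11.8, 1.0, 8.7]
width: 0.0619
grip_force: 5.5
```

>>> {"method": "carry_out", "body": {
  "deltas": [
    {"hand":62,"dp":[0,0.004,0.01],"spin":0},
    {"hand":62,"dp":[0,0.004,0.02],"spin":0},
    {"hand":62,"dp":[0,0.004,0.026],"spin":0}
  ]
}}

```text
time: 31.3
ee_pos: [0.644, -0.009, 0.0496]
eef_rot: [0.71, 0.704, 0.004, 0.003]
ft_force: [-4.3, 2.9, 41.0]
width: 0.062
grip_force: 20.2
```

>>> {"method": "carry_out", "body": {
  "deltas": [
    {"hand":62,"dp":[0,0.004,0],"spin":0},
    {"hand":62,"dp":[0,0.008,0],"spin":0},
    {"hand":62,"dp":[0,0.012,0],"spin":0}
  ]
}}

```text
time: 31.6
ee_pos: [0.647, -0.009, 0.0497]
eef_rot: [0.71, 0.704, 0.004, 0.003]
ft_force: [-1.7, 1.7, 29.9]
width: 0.0619
grip_force: 14.4
```

>>> {"method": "carry_out", "body": {
  "deltas": [
    {"hand":62,"dp":[0,0.004,0],"spin":0},
    {"hand":62,"dp":[0,0.008,0],"spin":0},
    {"hand":62,"dp":[0,0.012,0],"spin":0}
  ]
}}

```text
time: 31.9
ee_pos: [0.6501, -0.0091, 0.0493]
eef_rot: [0.71, 0.704, 0.004, 0.003]
ft_force: [-1.6, 1.2, 26.2]
width: 0.062
grip_force: 12.3
```

>>> {"method": "carry_out", "body": {
  "deltas": [
    {"hand":62,"dp":[0,0.004,0],"spin":0},
    {"hand":62,"dp":[0,0.008,0],"spin":0},
    {"hand":62,"dp":[0,0.012,0],"spin":0},
    {"hand":62,"dp":[0,0.016,0],"spin":0}
  ]
}}

```text
time: 32.3
ee_pos: [0.6517, -0.0091, 0.0488]
eef_rot: [0.71, 0.704, 0.002, 0.001]
ft_force: [-11.9, 2.8, 32.8]
width: 0.0619
grip_force: 13.0
```

```bash
cat > bk.py <<'E'
from h import *
def prof(x0=.66,x1=.70):
    s=read_state();im=camera("wrist")[:,:,::-1].copy();c=cam("wrist",s);print(s["ee_pos"].round(4),s["time"],s["ft_force"].round(1))
    for y in(.055,.05,.045,.03,.02,.01):
        xs=np.arange(x0,x1,.001);uv=proj(c,np.c_[xs,0*xs+y,0*xs+.05]).astype(np.float32);v=cv2.remap(im,uv[:,0][None],uv[:,1][None],1)[0].mean(1)
        print(y,uv[0].round(),[int(q) for q in v])
    return s,im,c
if __name__=="__main__":prof()
E
python3 bk.py;python3 - <<'E'
from h import *
c=cam("side");im=camera("side")[:,:,::-1]
for r in(232,240,248,255,262):print(r,[int(v) for v in im[r,296:316].mean(1)])
E
```

```text
[ 0.6517 -0.0091  0.0488] 32.3 [-11.9   2.8  32.8]
0.055 [337. 166.] [66, 66, 65, 67, 67, 67, 66, 65, 65, 66, 65, 65, 66, 65, 66, 67, 67, 65, 66, 64, 63, 62, 72, 133, 189, 241, 119, 73, 90, 131, 203, 204, 208, 208, 208, 207, 207, 210, 208, 209]
0.05 [337. 178.] [65, 66, 66, 66, 66, 67, 65, 66, 66, 66, 65, 66, 65, 66, 65, 66, 66, 66, 65, 65, 99, 97, 82, 180, 242, 241, 114, 88, 91, 121, 201, 203, 209, 209, 206, 207, 206, 210, 207, 207]
0.045 [337. 189.] [80, 81, 80, 81, 82, 81, 79, 78, 100, 99, 98, 97, 97, 97, 96, 98, 96, 95, 105, 101, 101, 96, 81, 236, 242, 242, 123, 88, 83, 132, 201, 202, 207, 208, 207, 207, 207, 209, 206, 207]
0.03 [337. 222.] [200, 199, 200, 202, 205, 208, 209, 207, 205, 208, 210, 198, 122, 102, 104, 106, 104, 104, 104, 100, 99, 95, 79, 135, 167, 243, 107, 89, 90, 146, 202, 202, 207, 206, 204, 205, 207, 207, 204, 205]
0.02 [337. 243.] [38, 38, 37, 38, 37, 37, 38, 43, 201, 206, 204, 202, 201, 200, 197, 192, 198, 174, 105, 101, 99, 93, 79, 143, 241, 241, 99, 87, 90, 147, 199, 202, 206, 205, 202, 204, 207, 206, 204, 205]
0.01 [337. 264.] [37, 36, 37, 37, 36, 37, 92, 193, 202, 204, 202, 200, 200, 198, 196, 191, 192, 93, 74, 99, 100, 92, 78, 216, 241, 226, 100, 88, 90, 147, 200, 203, 206, 204, 202, 204, 206, 205, 202, 205]
232 [96, 120, 121, 109, 73, 70, 66, 65, 60, 98, 55, 47, 46, 50, 51, 46, 45, 45, 47, 41]
240 [121, 118, 72, 68, 68, 70, 70, 46, 117, 72, 68, 67, 70, 68, 69, 43, 48, 51, 53, 47]
248 [115, 102, 90, 114, 115, 89, 45, 98, 72, 69, 67, 67, 67, 67, 69, 66, 66, 44, 47, 50]
255 [121, 120, 113, 102, 84, 58, 60, 81, 67, 67, 70, 70, 68, 68, 67, 69, 68, 70, 67, 71]
262 [72, 74, 69, 70, 72, 51, 105, 72, 71, 69, 69, 66, 65, 69, 66, 63, 68, 67, 68, 70]
```

The drag works: the bar's top now reaches x = 0.6855, with about 4.5 mm left to the stop. I re-land with more overlap and drag again.

>>> {"method": "carry_out", "body": {
  "deltas": [
    {"hand":62,"dp":[0,0,-0.03],"spin":0},
    {"hand":62,"dp":[0,0,-0.055],"spin":0},
    {"hand":62,"dp":[0,-0.034,-0.055],"spin":0},
    {"hand":62,"dp":[0,-0.034,-0.055],"spin":0},
    {"hand":62,"dp":[0,-0.034,-0.03],"spin":0},
    {"hand":62,"dp":[0,-0.034,-0.015],"spin":0},
    {"hand":62,"dp":[0,-0.034,-0.005],"spin":0}
  ]
}}

```text
time: 33.1
ee_pos: [0.6445, -0.009, 0.0496]
eef_rot: [0.71, 0.704, 0.003, 0.002]
ft_force: [-3.7, 3.8, 43.1]
width: 0.0621
grip_force: 21.3
```

>>> {"method": "carry_out", "body": {
  "deltas": [
    {"hand":62,"dp":[0,0.005,0],"spin":0},
    {"hand":62,"dp":[0,0.01,0],"spin":0},
    {"hand":62,"dp":[0,0.015,0],"spin":0},
    {"hand":62,"dp":[0,0.02,0],"spin":0},
    {"hand":62,"dp":[0,0.025,0],"spin":0},
    {"hand":62,"dp":[0,0.03,0],"spin":0}
  ]
}}

```text
time: 33.7
ee_pos: [0.6505, -0.009, 0.0492]
eef_rot: [0.71, 0.704, 0.002, 0.001]
ft_force: [-11.6, 2.8, 33.0]
width: 0.0617
grip_force: 13.6
```

```bash
python3 bk.py
```

```text
[ 0.6505 -0.009   0.0492] 33.7 [-11.6   2.8  33. ]
0.055 [340. 166.] [64, 66, 66, 65, 67, 67, 67, 65, 66, 66, 65, 67, 66, 66, 65, 66, 67, 66, 66, 65, 63, 63, 60, 62, 237, 240, 90, 73, 92, 133, 203, 205, 209, 209, 208, 208, 208, 211, 209, 209]
0.05 [340. 178.] [65, 66, 65, 66, 67, 67, 66, 64, 66, 66, 66, 66, 66, 65, 66, 66, 67, 66, 66, 65, 78, 100, 89, 103, 241, 242, 82, 90, 91, 142, 205, 204, 208, 209, 207, 207, 207, 210, 207, 208]
0.045 [340. 189.] [81, 82, 81, 81, 81, 81, 80, 78, 78, 79, 77, 78, 77, 77, 76, 77, 98, 97, 104, 103, 100, 101, 88, 93, 242, 234, 109, 89, 89, 134, 201, 204, 207, 208, 207, 206, 207, 209, 207, 208]
0.03 [340. 222.] [203, 200, 200, 202, 204, 207, 208, 210, 206, 207, 209, 211, 162, 104, 102, 104, 105, 103, 104, 102, 100, 99, 87, 83, 167, 204, 99, 88, 89, 143, 201, 203, 207, 206, 204, 205, 207, 207, 204, 206]
0.02 [340. 243.] [37, 37, 39, 38, 38, 37, 38, 37, 161, 206, 207, 203, 203, 201, 200, 195, 194, 201, 127, 101, 99, 99, 85, 85, 239, 189, 95, 88, 90, 156, 202, 203, 207, 206, 203, 204, 206, 206, 204, 206]
0.01 [339. 264.] [37, 38, 37, 37, 37, 37, 40, 126, 200, 203, 204, 201, 200, 200, 198, 194, 193, 163, 73, 101, 99, 99, 86, 114, 241, 182, 96, 87, 91, 166, 201, 204, 207, 205, 202, 204, 208, 205, 203, 205]
```

The bar stayed put on that stroke because the tip slipped, with a friction ratio of about 0.35. I retry with a firmer press, which makes the bar's own weight matter less, and check it.

>>> {"method": "carry_out", "body": {
  "deltas": [
    {"hand":62,"dp":[0,0,-0.03],"spin":0},
    {"hand":62,"dp":[0,-0.032,-0.03],"spin":0},
    {"hand":62,"dp":[0,-0.032,-0.03],"spin":0},
    {"hand":62,"dp":[0,-0.034,-0.01],"spin":0},
    {"hand":62,"dp":[0,-0.036,0.003],"spin":0},
    {"hand":62,"dp":[0,-0.036,0.012],"spin":0},
    {"hand":62,"dp":[0,-0.036,0.012],"spin":0}
  ]
}}

```text
time: 34.45
ee_pos: [0.6456, -0.009, 0.0493]
eef_rot: [0.71, 0.704, 0.006, 0.005]
ft_force: [-2.1, 2.8, 45.7]
width: 0.062
grip_force: 22.5
```

>>> {"method": "carry_out", "body": {
  "deltas": [
    {"hand":62,"dp":[0,0.004,0],"spin":0},
    {"hand":62,"dp":[0,0.008,0],"spin":0},
    {"hand":62,"dp":[0,0.012,0],"spin":0},
    {"hand":62,"dp":[0,0.016,0],"spin":0}
  ]
}}

```text
time: 34.85
ee_pos: [0.6497, -0.0091, 0.0488]
eef_rot: [0.71, 0.704, 0.006, 0.005]
ft_force: [4.9, 1.7, 35.6]
width: 0.0624
grip_force: 17.6
```

```bash
python3 bk.py | cut -c1-40,100-
```

```text
[ 0.6497 -0.0091  0.0488] 34.85 [ 4.9  1
0.055 [342. 166.] [65, 65, 66, 67, 66, 665, 63, 63, 59, 95, 201, 68, 79, 93, 142, 204, 206, 210, 210, 209, 208, 208, 211, 209, 210]
0.05 [342. 178.] [65, 66, 66, 66, 66, 685, 76, 100, 88, 97, 173, 78, 89, 93, 146, 203, 205, 209, 209, 208, 207, 208, 210, 208, 209]
0.045 [342. 189.] [83, 80, 80, 79, 80, 8 103, 100, 100, 88, 121, 162, 95, 84, 92, 159, 205, 204, 208, 209, 208, 208, 208, 210, 208, 209]
0.03 [341. 222.] [207, 203, 201, 201, 2005, 106, 104, 104, 102, 99, 99, 87, 83, 134, 94, 89, 91, 168, 203, 203, 208, 207, 204, 206, 208, 207, 205, 207]
0.02 [341. 243.] [38, 37, 38, 37, 38, 37201, 134, 101, 99, 98, 86, 132, 105, 93, 88, 91, 164, 202, 204, 206, 205, 203, 205, 208, 206, 204, 206]
0.01 [341. 264.] [36, 37, 37, 36, 37, 37 179, 76, 99, 99, 98, 85, 150, 109, 92, 89, 91, 168, 202, 205, 206, 204, 202, 205, 208, 206, 204, 206]
```

>>> {"method": "carry_out", "body": {
  "deltas": [
    {"hand":62,"dp":[0,0,-0.04],"spin":0},
    {"hand":62,"dp":[0,-0.012,-0.06],"spin":0},
    {"hand":62,"dp":[0,-0.012,-0.06],"spin":0}
  ]
}}

```text
time: 35.2
ee_pos: [0.6423, -0.0089, 0.0579]
eef_rot: [0.71, 0.704, 0.002, 0.002]
ft_force: [12.9, -0.7, -1.0]
width: 0.0628
grip_force: 6.7
```

```bash
cat > ed.py <<'E'
from bk import *
import io,contextlib
with contextlib.redirect_stdout(io.StringIO()): s,im,c=prof()
print(s["ee_pos"].round(4),s["ft_force"].round(1),s["time"])
for y in(.058,.05,.04,.02,.01):
    xs=np.arange(.679,.697,.0005);uv=proj(c,np.c_[xs,0*xs+y,0*xs+.05]).astype(np.float32);v=cv2.remap(im,uv[:,0][None],uv[:,1][None],1)[0].mean(1)
    print(y,[int(q) for q in v])
# end gap along y at x=.684
ys=np.arange(.056,.068,.0005);uv=proj(c,np.c_[0*ys+.6838,ys,0*ys+.05]).astype(np.float32);print("end",[int(q) for q in cv2.remap(im,uv[:,0][None],uv[:,1][None],1)[0].mean(1)])
E
python3 ed.py
```

```text
[ 0.6423 -0.0089  0.0579] [12.9 -0.7 -1. ] 35.2
0.058 [66, 66, 66, 65, 65, 65, 63, 62, 63, 63, 62, 71, 81, 66, 68, 73, 72, 75, 89, 93, 155, 192, 204, 205, 206, 207, 209, 210, 210, 207, 207, 207, 206, 206, 208, 210]
0.05 [66, 65, 65, 64, 65, 65, 63, 66, 96, 100, 95, 88, 81, 76, 84, 89, 89, 92, 92, 95, 165, 193, 204, 203, 205, 207, 208, 209, 208, 207, 206, 207, 206, 206, 208, 210]
0.04 [105, 104, 103, 103, 103, 101, 101, 99, 99, 100, 94, 86, 77, 72, 87, 89, 89, 90, 89, 110, 162, 195, 202, 202, 204, 206, 207, 207, 206, 206, 206, 206, 206, 207, 207, 208]
0.02 [194, 199, 202, 179, 131, 105, 100, 98, 99, 98, 92, 85, 77, 77, 86, 88, 87, 91, 90, 110, 178, 199, 201, 201, 203, 205, 206, 206, 204, 203, 203, 203, 205, 207, 207, 207]
0.01 [192, 171, 131, 107, 102, 101, 99, 98, 99, 97, 91, 84, 75, 80, 87, 88, 87, 89, 87, 130, 174, 196, 201, 202, 204, 206, 206, 205, 202, 202, 201, 203, 205, 206, 207, 206]
end [62, 62, 62, 63, 63, 63, 63, 63, 63, 62, 63, 63, 63, 62, 62, 62, 65, 83, 91, 94, 96, 95, 96, 97, 97]
```

>>> {"method": "carry_out", "body": {
  "deltas": [
    {"hand":62,"dp":[0,0.01,0.0],"spin":0},
    {"hand":62,"dp":[0,0.01,0.025],"spin":0},
    {"hand":62,"dp":[0,0.012,0.04],"spin":0},
    {"hand":62,"dp":[0,0.014,0.05],"spin":0},
    {"hand":62,"dp":[0,0.016,0.06],"spin":0},
    {"hand":62,"dp":[0,0.02,0.068],"spin":0}
  ]
}}

```text
time: 35.85
ee_pos: [0.6506, -0.0092, 0.0479]
eef_rot: [0.71, 0.704, 0.005, 0.003]
ft_force: [-20.9, 5.2, 76.3]
width: 0.0619
grip_force: 31.4
```

>>> {"method": "carry_out", "body": {
  "deltas": [
    {"hand":62,"dp":[0,0.006,0.002],"spin":0},
    {"hand":62,"dp":[0,0.012,0.004],"spin":0}
  ]
}}

```text
time: 36.05
ee_pos: [0.6524, -0.0091, 0.0479]
eef_rot: [0.71, 0.704, 0.005, 0.002]
ft_force: [-25.0, 5.2, 77.6]
width: 0.0583
grip_force: 31.2
```

>>> {"method": "carry_out", "body": {
  "deltas": [
    {"hand":62,"dp":[0,0.006,0.002],"spin":0},
    {"hand":62,"dp":[0,0.012,0.004],"spin":0}
  ]
}}

```text
time: 36.25
ee_pos: [0.656, -0.0092, 0.0478]
eef_rot: [0.71, 0.704, 0.005, 0.002]
ft_force: [-24.7, 5.6, 81.9]
width: 0.0521
grip_force: 33.4
```

```bash
python3 ed.py
```

```text
[ 0.656  -0.0092  0.0478] [-24.7   5.6  81.9] 36.25
0.058 [64, 63, 61, 81, 77, 80, 141, 164, 166, 165, 235, 239, 236, 171, 81, 63, 72, 72, 75, 79, 102, 167, 200, 203, 204, 206, 208, 210, 211, 209, 207, 207, 206, 205, 205, 208]
0.05 [100, 100, 93, 85, 76, 88, 144, 232, 242, 241, 241, 240, 235, 144, 69, 63, 86, 88, 90, 91, 108, 175, 200, 202, 201, 204, 207, 208, 208, 207, 205, 206, 205, 205, 206, 208]
0.04 [99, 98, 91, 83, 76, 95, 159, 167, 166, 192, 238, 240, 227, 121, 95, 100, 89, 88, 89, 88, 118, 172, 200, 201, 201, 204, 205, 206, 206, 205, 205, 204, 205, 206, 205, 207]
0.02 [100, 96, 90, 83, 71, 103, 160, 166, 165, 223, 240, 242, 168, 79, 70, 93, 88, 87, 88, 86, 135, 179, 200, 200, 200, 203, 205, 205, 205, 203, 202, 201, 203, 205, 205, 207]
0.01 [99, 96, 89, 81, 67, 130, 162, 229, 240, 239, 240, 229, 154, 103, 100, 95, 88, 87, 88, 87, 142, 182, 200, 200, 201, 204, 205, 205, 203, 202, 201, 200, 202, 204, 205, 206]
end [196, 197, 200, 204, 206, 211, 235, 242, 248, 206, 83, 79, 139, 190, 198, 197, 199, 200, 202, 203, 204, 205, 204, 204, 205]
```

The finger drive yielded, because the grip limit was still 12 N and the opening was pushed back from 62 to 52 mm. That means the tip does stick to the bar. I ease the press and raise the finger force so the finger itself carries the bar on.

>>> {"method": "carry_out", "body": {
  "deltas": [
    {"hand":62,"dp":[0,0,-0.01],"spin":0},
    {"hand":62,"dp":[0,0.002,-0.014],"spin":0},
    {"hand":62,"dp":[0,0.004,-0.014],"spin":0}
  ],
  "force": 60
}}

```text
time: 36.6
ee_pos: [0.6522, -0.0091, 0.0435]
eef_rot: [0.71, 0.704, 0.0, -0.001]
ft_force: [-12.3, 1.0, 25.3]
width: 0.0614
grip_force: 14.2
```

```bash
python3 ed.py|cut -c1-150
```

```text
[ 0.6522 -0.0091  0.0435] [-12.3   1.   25.3] 36.6
0.058 [65, 64, 64, 65, 63, 85, 82, 67, 59, 64, 63, 62, 62, 62, 63, 70, 74, 74, 81, 81, 120, 182, 204, 207, 208, 210, 211, 212, 213, 211, 211, 210, 210
0.05 [64, 79, 100, 101, 96, 88, 81, 67, 65, 69, 68, 67, 67, 67, 67, 84, 89, 90, 91, 90, 130, 183, 205, 206, 205, 208, 210, 211, 211, 210, 209, 209, 20
0.04 [102, 102, 102, 101, 95, 87, 79, 64, 60, 64, 95, 100, 99, 100, 100, 92, 89, 89, 91, 92, 135, 186, 204, 205, 205, 208, 210, 210, 209, 208, 208, 20
0.02 [100, 100, 102, 100, 93, 86, 75, 62, 63, 65, 62, 62, 61, 73, 96, 91, 89, 88, 90, 85, 152, 189, 203, 204, 205, 207, 209, 208, 207, 206, 205, 205, 
0.01 [101, 100, 101, 99, 92, 85, 74, 62, 63, 94, 101, 100, 99, 102, 100, 91, 89, 88, 90, 89, 162, 191, 204, 203, 205, 207, 208, 208, 207, 205, 204, 20
end [63, 63, 63, 63, 64, 63, 63, 63, 63, 63, 63, 78, 133, 192, 202, 200, 202, 204, 205, 206, 207, 208, 206, 207, 207]
```

The tip slipped off and the hand now rests on the stop top, with its far finger behind the bar. Friction dragging is marginal. I draw the blank back to the beam's rear face with that finger, bringing it slightly towards the rail. Then I borrow a drilled bar as a push stick, which can reach under the beam, and put it back in the tote afterwards.

>>> {"method": "carry_out", "body": {
  "deltas": [
    {"hand":62,"dp":[0,0,-0.01],"spin":0},
    {"hand":62,"dp":[0.002,-0.012,-0.01],"spin":0},
    {"hand":62,"dp":[0.004,-0.022,-0.01],"spin":0},
    {"hand":62,"dp":[0.006,-0.032,-0.01],"spin":0},
    {"hand":62,"dp":[0.006,-0.038,-0.01],"spin":0}
  ]
}}

```text
time: 37.15
ee_pos: [0.6427, -0.0074, 0.0441]
eef_rot: [0.71, 0.704, -0.0, -0.0]
ft_force: [1.6, 1.2, -1.2]
width: 0.0625
grip_force: 0.9
```

>>> {"method": "carry_out", "body": {
  "deltas": [
    {"hand":62,"dp":[0,0.008,0],"spin":0},
    {"hand":62,"dp":[0,0.008,-0.15],"spin":-0.04},
    {"hand":62,"dp":[0,0.008,-0.35],"spin":-0.08},
    {"hand":62,"dp":[0.15,-0.1,-0.6],"spin":-0.13},
    {"hand":62,"dp":[0.3,-0.25,-0.7],"spin":-0.18},
    {"hand":62,"dp":[0.5,-0.4,-0.7],"spin":-0.23},
    {"hand":62,"dp":[0.65,-0.5,-0.7],"spin":-0.28},
    {"hand":62,"dp":[0.8,-0.6,-0.7],"spin":-0.33},
    {"hand":62,"dp":[1,-0.62,-0.7],"spin":-0.38},
    {"hand":62,"dp":[1,-0.62,-0.7],"spin":-0.43},
    {"hand":62,"dp":[1,-0.62,-0.7],"spin":-0.481},
    {"hand":62,"dp":[1,-0.62,-0.7],"spin":-0.481}
  ]
}}

```text
time: 38.35
ee_pos: [0.4897, 0.2449, 0.2195]
eef_rot: [0.03, 1.0, -0.0, -0.0]
ft_force: [0.3, -0.8, -0.6]
width: 0.062
grip_force: 0.0
```

```bash
python3 mv.py .488 .273 .013 86.7
python3 - <<'E'
from h import *
im=camera("top");c=cam("top");a=im[215:345,115:230]
for k in blobs(a.min(2)>140,200):
    q=cv2.boxPoints(cv2.minAreaRect(k))+[115,215];X=plane(c,q,[0,0,.025]);print(X[:,:2].round(3).tolist(),X.mean(0).round(3))
cv2.imwrite("pics/t20.png",im[:,:,::-1])
E
```

```text
38.35 [0.4897 0.2449 0.2195] F [ 0.3 -0.8 -0.6] closing 86.55 dp [0.013 0.112 0.826] spin -0.0008 q [-1.08  0.17  0.6   1.7  -0.1   1.3   1.05]
[[0.415, 0.299], [0.469, 0.296], [0.465, 0.255], [0.411, 0.258]] [0.44  0.277 0.025]
[[0.627, 0.429], [0.632, 0.417], [0.487, 0.351], [0.482, 0.363]] [0.557 0.39  0.025]
[[0.628, 0.459], [0.63, 0.378], [0.355, 0.359], [0.353, 0.437]] [0.491 0.409 0.025]
```

>>> {"method": "carry_out", "body": {
  "deltas": [
    {"hand":49,"dp":[0.005,0.112,0.2],"spin":0},
    {"hand":49,"dp":[0.005,0.112,0.4],"spin":0},
    {"hand":49,"dp":[0.005,0.112,0.55],"spin":0},
    {"hand":49,"dp":[0.005,0.112,0.68],"spin":0},
    {"hand":49,"dp":[0.005,0.112,0.78],"spin":0},
    {"hand":49,"dp":[0.005,0.112,0.822],"spin":0},
    {"hand":49,"dp":[0.005,0.112,0.822],"spin":0},
    {"hand":35,"dp":[0.005,0.112,0.822],"spin":0},
    {"hand":35,"dp":[0.005,0.112,0.822],"spin":0},
    {"hand":35,"dp":[0.005,0.112,0.822],"spin":0},
    {"hand":35,"dp":[0.005,0.112,0.822],"spin":0},
    {"hand":35,"dp":[0.005,0.112,0.7],"spin":0},
    {"hand":35,"dp":[0.005,0.112,0.5],"spin":0}
  ],
  "force": 45
}}

```text
time: 39.7
ee_pos: [0.4889, 0.2708, 0.0934]
eef_rot: [0.034, 0.999, -0.002, -0.002]
ft_force: [0.5, 1.2, -1.7]
width: 0.0393
grip_force: 45.0
```

```bash
python3 mv.py .535 -.015 .13 89.6
```

```text
39.7 [0.4889 0.2708 0.0934] F [ 0.5  1.2 -1.7] closing 86.1 dp [-0.261 -1.129 -0.143] spin -0.0194 q [-1.07  0.33  0.57  1.81 -0.2   1.06  1.08]
```

>>> {"method": "carry_out", "body": {
  "deltas": [
    {"hand":35,"dp":[0,0,-0.2],"spin":0},
    {"hand":35,"dp":[-0.05,-0.2,-0.3],"spin":-0.019},
    {"hand":35,"dp":[-0.1,-0.4,-0.3],"spin":-0.019},
    {"hand":35,"dp":[-0.2,-0.6,-0.3],"spin":-0.019},
    {"hand":35,"dp":[-0.25,-0.8,-0.3],"spin":-0.019},
    {"hand":35,"dp":[-0.261,-1,-0.3],"spin":-0.019},
    {"hand":35,"dp":[-0.261,-1,-0.2],"spin":-0.019},
    {"hand":35,"dp":[-0.261,-1,-0.15],"spin":-0.019}
  ]
}}

```text
time: 40.5
ee_pos: [0.5384, 0.0145, 0.1313]
eef_rot: [0.007, 1.0, -0.0, -0.0]
ft_force: [0.0, 1.3, -3.2]
width: 0.0396
grip_force: 45.0
```

```bash
python3 mv.py .540 -.017 .0425 89.6
```

```text
40.5 [0.5384 0.0145 0.1313] F [ 0.   1.3 -3.2] closing 89.2 dp [-0.009 -0.126  0.355] spin -0.0022 q [-0.75  0.25  0.73  1.84 -0.19  1.12  1.61]
```

>>> {"method": "carry_out", "body": {
  "deltas": [
    {"hand":35,"dp":[0,-0.126,0.05],"spin":-0.0022},
    {"hand":35,"dp":[0,-0.126,0.15],"spin":-0.0022},
    {"hand":35,"dp":[0,-0.126,0.25],"spin":-0.0022},
    {"hand":35,"dp":[0,-0.126,0.32],"spin":-0.0022},
    {"hand":35,"dp":[0,-0.126,0.345],"spin":-0.0022},
    {"hand":35,"dp":[0,-0.126,0.352],"spin":-0.0022},
    {"hand":35,"dp":[0,-0.126,0.352],"spin":-0.0022}
  ]
}}

```text
time: 41.2
ee_pos: [0.5392, -0.0129, 0.0447]
eef_rot: [0.0, 1.0, 0.0, 0.0]
ft_force: [-0.4, 0.8, -2.5]
width: 0.0392
grip_force: 45.0
```

```bash
python3 mv.py .576 -.011 .0425 89.6
```

```text
41.2 [ 0.5392 -0.0129  0.0447] F [-0.4  0.8 -2.5] closing 89.95 dp [-0.147  0.008  0.009] spin 0.0019 q [-0.65  0.38  0.69  1.91 -0.3   0.95  1.76]
```

>>> {"method": "carry_out", "body": {
  "deltas": [
    {"hand":35,"dp":[-0.04,0,0.006],"spin":0.002},
    {"hand":35,"dp":[-0.07,0,0.006],"spin":0.002},
    {"hand":35,"dp":[-0.085,0.003,0.006],"spin":0.002},
    {"hand":35,"dp":[-0.1,0.006,0.006],"spin":0.002},
    {"hand":35,"dp":[-0.115,0.01,0.006],"spin":0.002},
    {"hand":35,"dp":[-0.125,0.013,0.006],"spin":0.002},
    {"hand":35,"dp":[-0.135,0.016,0.006],"spin":0.002},
    {"hand":35,"dp":[-0.145,0.018,0.006],"spin":0.002}
  ]
}}

```text
time: 42.0
ee_pos: [0.5734, -0.0107, 0.042]
eef_rot: [0.005, 1.0, -0.001, -0.002]
ft_force: [-5.9, -2.2, -1.9]
width: 0.0396
grip_force: 45.0
```

>>> {"method": "carry_out", "body": {
  "deltas": [
    {"hand":35,"dp":[-0.006,0.002,0],"spin":0},
    {"hand":35,"dp":[-0.012,0.004,0],"spin":0},
    {"hand":35,"dp":[-0.018,0.006,0],"spin":0}
  ]
}}

```text
time: 42.3
ee_pos: [0.5776, -0.0089, 0.0418]
eef_rot: [0.005, 1.0, -0.001, -0.002]
ft_force: [-9.5, -4.1, -1.3]
width: 0.0395
grip_force: 45.0
```

>>> {"method": "carry_out", "body": {
  "deltas": [
    {"hand":35,"dp":[-0.006,0.001,0],"spin":0},
    {"hand":35,"dp":[-0.012,0.001,0],"spin":0},
    {"hand":35,"dp":[-0.018,0.001,0],"spin":0},
    {"hand":35,"dp":[-0.018,0.001,0],"spin":0}
  ]
}}

```text
time: 42.7
ee_pos: [0.5776, -0.009, 0.0412]
eef_rot: [0.005, 1.0, 0.0, -0.007]
ft_force: [-27.8, -2.6, 15.1]
width: 0.0393
grip_force: 45.0
```

Run:
```python
from h import *
s=read_state();print(s["ee_pos"].round(4),s["ft_force"].round(1),Ro.from_quat(s["eef_rot"]).as_matrix()[:2,1].round(4))
c=cam("top");im=camera("top");G=im.min(2).astype(np.float32)
for y in(-.08,-.06,-.03,0,.03,.05):
    xs=np.arange(.66,.715,.002);uv=proj(c,np.c_[xs,0*xs+y,0*xs+.05]).astype(np.float32);print(y,[int(v) for v in cv2.remap(G,uv[:,0][None],uv[:,1][None],1)[0]])
```

```text
[ 0.5776 -0.009   0.0412] [-27.8  -2.6  15.1] [0.0102 0.9999]
-0.08 [73, 74, 70, 71, 72, 73, 69, 68, 66, 69, 82, 108, 136, 143, 110, 80, 91, 103, 103, 94, 84, 86, 96, 97, 84, 75, 71, 76]
-0.06 [104, 97, 94, 90, 89, 83, 85, 85, 91, 95, 102, 108, 113, 115, 115, 113, 109, 108, 105, 104, 99, 93, 87, 81, 74, 70, 71, 74]
-0.03 [153, 151, 150, 149, 145, 143, 143, 140, 140, 136, 136, 132, 131, 130, 128, 121, 117, 115, 108, 106, 102, 98, 85, 81, 74, 72, 73, 74]
0 [158, 157, 157, 153, 152, 149, 148, 147, 146, 144, 142, 141, 140, 137, 133, 132, 131, 125, 120, 118, 116, 113, 110, 103, 94, 87, 81, 72]
0.03 [120, 107, 97, 98, 94, 94, 96, 105, 102, 96, 94, 95, 95, 97, 104, 107, 101, 103, 100, 89, 77, 69, 70, 70, 71, 74, 72, 76]
0.05 [127, 129, 130, 129, 128, 126, 124, 119, 118, 111, 108, 105, 100, 95, 92, 91, 92, 94, 99, 107, 107, 116, 121, 123, 121, 119, 120, 118]
```

The blank is hard against the stop: no further travel at 28 N, with the pusher tip at x ≈ 0.651. I withdraw and return the drilled bar to its place.

>>> {"method": "carry_out", "body": {
  "deltas": [
    {"hand":35,"dp":[0.04,0,0],"spin":0},
    {"hand":35,"dp":[0.12,0,-0.01],"spin":0},
    {"hand":35,"dp":[0.2,0,-0.03],"spin":0},
    {"hand":35,"dp":[0.26,0.05,-0.2],"spin":0.01},
    {"hand":35,"dp":[0.3,0.15,-0.4],"spin":0.02},
    {"hand":35,"dp":[0.33,0.35,-0.5],"spin":0.02},
    {"hand":35,"dp":[0.35,0.55,-0.5],"spin":0.02},
    {"hand":35,"dp":[0.35,0.75,-0.5],"spin":0.02},
    {"hand":35,"dp":[0.35,1,-0.5],"spin":0.02},
    {"hand":35,"dp":[0.35,1,-0.5],"spin":0.02}
  ]
}}

```text
time: 43.75
ee_pos: [0.4974, 0.2491, 0.1678]
eef_rot: [0.032, 0.999, 0.001, 0.0]
ft_force: [0.1, -0.0, -3.4]
width: 0.0393
grip_force: 45.0
```

```bash
python3 mv.py .489 .272 .0150 86.5
```

```text
43.75 [0.4974 0.2491 0.1678] F [ 0.1 -0.  -3.4] closing 86.28 dp [0.04  0.088 0.611] spin -0.0012 q [-1.08  0.24  0.62  1.75 -0.15  1.2   1.09]
```

>>> {"method": "carry_out", "body": {
  "deltas": [
    {"hand":35,"dp":[0.03,0.088,0.1],"spin":0},
    {"hand":35,"dp":[0.03,0.088,0.25],"spin":0},
    {"hand":35,"dp":[0.03,0.088,0.4],"spin":0},
    {"hand":35,"dp":[0.03,0.088,0.52],"spin":0},
    {"hand":35,"dp":[0.03,0.088,0.58],"spin":0},
    {"hand":35,"dp":[0.03,0.088,0.605],"spin":0},
    {"hand":35,"dp":[0.03,0.088,0.61],"spin":0},
    {"hand":49,"dp":[0.03,0.088,0.61],"spin":0},
    {"hand":49,"dp":[0.03,0.088,0.61],"spin":0},
    {"hand":49,"dp":[0.03,0.088,0.61],"spin":0},
    {"hand":49,"dp":[0.03,0.088,0.45],"spin":0},
    {"hand":49,"dp":[0.03,0.088,0.25],"spin":0},
    {"hand":62,"dp":[0.03,0,0.05],"spin":0},
    {"hand":62,"dp":[0,-0.2,0],"spin":0.05},
    {"hand":62,"dp":[-0.15,-0.4,0],"spin":0.1},
    {"hand":62,"dp":[-0.3,-0.6,0],"spin":0.15},
    {"hand":62,"dp":[-0.45,-0.8,0],"spin":0.2},
    {"hand":62,"dp":[-0.6,-1,0],"spin":0.25},
    {"hand":62,"dp":[-0.75,-1,0],"spin":0.3},
    {"hand":62,"dp":[-0.9,-1,0],"spin":0.35}
  ],
  "force": 20
}}

```text
time: 45.75
ee_pos: [0.6902, -0.0198, 0.169]
eef_rot: [0.535, 0.845, 0.001, 0.001]
ft_force: [1.5, 0.3, 0.7]
width: 0.062
grip_force: 0.0
```

```bash
python3 mv.py .722 -.009 .15 0
python3 - <<'E'
from h import *
im=camera("top");c=cam("top");a=im[215:345,115:230]
for k in blobs(a.min(2)>140,200):
    q=cv2.boxPoints(cv2.minAreaRect(k))+[115,215];X=plane(c,q,[0,0,.025]);print(X[:,:2].round(3).tolist(),X.mean(0).round(3))
E
```

```text
45.75 [ 0.6902 -0.0198  0.169 ] F [1.5 0.3 0.7] closing 25.3 dp [-0.015  0.134  0.076] spin 0.1405 q [-0.59  0.64  0.86  1.37 -0.48  1.35  0.72]
[[0.416, 0.293], [0.567, 0.284], [0.563, 0.243], [0.412, 0.253]] [0.489 0.268 0.025]
[[0.419, 0.383], [0.57, 0.375], [0.566, 0.334], [0.415, 0.343]] [0.493 0.359 0.025]
```

Both bars are back side by side and flat. Now I inspect the blank from behind the beam.

>>> {"method": "carry_out", "body": {
  "deltas": [
    {"hand":62,"dp":[0,0.13,0.03],"spin":0.047},
    {"hand":62,"dp":[0,0.13,0.06],"spin":0.094},
    {"hand":62,"dp":[-0.01,0.13,0.07],"spin":0.14},
    {"hand":62,"dp":[-0.01,0.13,0.07],"spin":0.14}
  ]
}}

```text
time: 46.2
ee_pos: [0.7194, -0.0046, 0.1497]
eef_rot: [0.704, 0.71, -0.0, 0.0]
ft_force: [-0.1, -0.1, 0.2]
width: 0.0623
grip_force: 0.0
```

```bash
cat > fin.py <<'E'
from h import *
s=read_state();im=camera("wrist")[:,:,::-1].copy();cv2.imwrite("pics/fin.png",im);c=cam("wrist",s);print(s["ee_pos"].round(4),s["time"])
def line(P):
    uv=proj(c,P).astype(np.float32);return [int(q) for q in cv2.remap(im,uv[:,0][None],uv[:,1][None],1)[0].mean(1)]
xs=np.arange(.667,.698,.001)
for y in(.055,.04,.02,.005): print(y,line(np.c_[xs,0*xs+y,0*xs+.05]))
ys=np.arange(.052,.072,.0005)
for x in(.676,.680,.684): print("end",x,line(np.c_[0*ys+x,ys,0*ys+.05]))
E
python3 fin.py
```

```text
[ 0.7194 -0.0046  0.1497] 46.2
0.055 [30, 30, 63, 146, 151, 152, 148, 148, 149, 145, 150, 154, 153, 151, 148, 151, 151, 191, 235, 236, 237, 236, 235, 209, 114, 165, 175, 178, 181, 178, 179]
0.04 [31, 30, 72, 147, 149, 151, 149, 149, 149, 146, 150, 154, 154, 150, 149, 151, 152, 231, 236, 236, 237, 235, 233, 177, 80, 129, 159, 178, 179, 177, 177]
0.02 [30, 32, 93, 150, 149, 149, 148, 151, 148, 145, 149, 154, 152, 150, 148, 150, 151, 225, 235, 235, 235, 235, 236, 189, 131, 171, 174, 177, 176, 175, 175]
0.005 [30, 29, 104, 148, 148, 148, 148, 150, 147, 144, 147, 152, 150, 148, 147, 148, 164, 231, 232, 233, 234, 233, 228, 152, 83, 131, 172, 177, 174, 173, 175]
end 0.676 [147, 147, 147, 146, 145, 145, 145, 146, 145, 145, 146, 146, 145, 146, 146, 146, 146, 141, 127, 104, 99, 101, 105, 106, 107, 108, 108, 109, 110, 110, 110, 110, 110, 111, 111, 110, 143, 166, 178, 181]
end 0.68 [151, 151, 152, 152, 151, 151, 151, 150, 150, 151, 151, 151, 151, 151, 152, 152, 151, 141, 125, 101, 99, 102, 105, 106, 107, 108, 109, 109, 110, 110, 110, 109, 110, 111, 111, 110, 140, 165, 178, 181]
end 0.684 [236, 236, 235, 229, 213, 196, 191, 188, 186, 186, 196, 221, 229, 231, 232, 234, 236, 236, 219, 168, 155, 159, 172, 172, 173, 175, 176, 178, 178, 179, 178, 178, 179, 180, 180, 179, 177, 177, 179, 182]
```

Behind the beam, the bar's top runs to 0.690 straight into the stop, and its end meets the rail at 0.0615 with no dark gap. I move the arm clear and check the right end and the bystanders from the top camera.

>>> {"method": "carry_out", "body": {
  "deltas": [
    {"hand":62,"dp":[0,0,-0.3],"spin":0},
    {"hand":62,"dp":[0.2,-0.2,-0.4],"spin":0},
    {"hand":62,"dp":[0.4,-0.4,-0.4],"spin":0},
    {"hand":62,"dp":[0.6,-0.6,-0.4],"spin":0},
    {"hand":62,"dp":[0.8,-0.8,-0.4],"spin":0},
    {"hand":62,"dp":[1,-1,-0.4],"spin":0},
    {"hand":62,"dp":[1,-1,-0.4],"spin":0},
    {"hand":62,"dp":[1,-1,-0.4],"spin":0}
  ]
}}

```text
time: 47.05
ee_pos: [0.4763, 0.2333, 0.25]
eef_rot: [0.702, 0.713, 0.001, -0.001]
ft_force: [-0.2, 1.1, 1.6]
width: 0.0619
grip_force: 0.0
```

Run:
```python
from h import *
im=camera("top")[:,:,::-1].copy();cv2.imwrite("pics/tend.png",im);c=cam("top");o=cv2.imread("pics/top0.png");print(read_state()["ee_pos"],read_state()["time"])
G=im.mean(2).astype(np.float32)
for y in(-.095,-.085,-.08,-.07,-.05,-.02,.02,.05):
    xs=np.arange(.67,.715,.001);uv=proj(c,np.c_[xs,0*xs+y,0*xs+.047]).astype(np.float32);print(y,[int(v) for v in cv2.remap(G,uv[:,0][None],uv[:,1][None],1)[0]])
d=np.abs(im.astype(int)-o).max(2)
for n,(x0,x1,y0,y1) in dict(oil=(178,218,160,202),shell=(465,512,165,212),spanner=(285,380,135,158)).items(): print(n,(d[y0:y1,x0:x1]>40).sum())
```

```text
[0.46988402 0.24308647 0.2496493 ] 47.1
-0.095 [76, 79, 79, 78, 77, 77, 78, 78, 79, 76, 74, 68, 61, 57, 53, 52, 52, 53, 58, 62, 65, 69, 69, 70, 70, 71, 71, 71, 71, 70, 69, 68, 68, 69, 70, 73, 76, 77, 77, 78, 79, 79, 77, 75, 76]
-0.085 [77, 77, 77, 77, 77, 77, 77, 77, 79, 82, 88, 105, 121, 145, 169, 178, 183, 170, 146, 119, 92, 68, 59, 50, 51, 53, 52, 49, 49, 48, 49, 50, 51, 54, 57, 64, 70, 73, 77, 77, 77, 77, 78, 79, 78]
-0.08 [79, 80, 78, 77, 75, 74, 74, 75, 77, 81, 90, 111, 135, 165, 193, 203, 210, 197, 175, 157, 142, 130, 129, 129, 134, 139, 141, 143, 143, 142, 142, 142, 143, 144, 144, 136, 129, 116, 104, 93, 83, 78, 77, 76, 77]
-0.07 [121, 115, 106, 99, 93, 87, 82, 78, 78, 79, 90, 109, 131, 163, 192, 200, 209, 194, 179, 169, 160, 156, 155, 155, 158, 160, 161, 161, 160, 160, 160, 160, 161, 162, 161, 158, 153, 137, 122, 105, 89, 83, 77, 76, 78]
-0.05 [153, 156, 157, 156, 150, 143, 131, 120, 106, 92, 101, 110, 138, 172, 193, 205, 209, 201, 192, 181, 170, 166, 162, 160, 159, 159, 160, 160, 160, 160, 159, 159, 161, 163, 161, 157, 143, 123, 107, 92, 81, 78, 75, 76, 78]
-0.02 [77, 79, 80, 79, 78, 78, 77, 76, 74, 77, 83, 98, 122, 148, 175, 199, 209, 218, 202, 183, 172, 162, 158, 158, 159, 161, 162, 163, 164, 162, 160, 160, 160, 160, 160, 157, 145, 132, 116, 100, 92, 83, 81, 80, 79]
0.02 [68, 68, 67, 66, 68, 70, 72, 73, 73, 74, 82, 101, 125, 158, 194, 207, 219, 216, 209, 199, 186, 176, 169, 163, 162, 161, 161, 161, 161, 162, 162, 161, 162, 163, 163, 161, 157, 136, 116, 100, 86, 81, 79, 78, 77]
0.05 [110, 107, 103, 100, 96, 92, 87, 82, 79, 76, 87, 97, 125, 156, 180, 204, 218, 222, 219, 204, 189, 178, 167, 164, 162, 163, 164, 164, 164, 164, 164, 163, 163, 163, 160, 157, 146, 132, 118, 102, 90, 84, 78, 79, 80]
oil 0
shell 0
spanner 0
```

```bash
python3 -c "
from bench import *
print(close_job())"
```

```text
the job is handed in; nothing more can be done
None
```

I've handed the job in at about 47 s: both drilled bars lie flat side by side in the tote, the blank sits against the rear stop and side rail with no gap in the camera checks, and the oil bottle, shell and spanner are unmoved. To seat the blank, I took one drilled bar out of the tote after both were in, used it to push the blank home under the bridge, and put it back.

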